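# Set up circuit boards on a sliding inspection stage

## Task

Get the boards ready under the microscope. The stage's carriage may or may not be clamped, so first try pushing it by its handle before touching the clamp knob, and back the knob off if it is held; bring the carriage all the way to its loading end (away from the microscope), lean every board from the mat on the sloped rest, side by side, flat against the slope with a short end down on the ledge, then slide the loaded carriage all the way to the microscope end and turn the clamp knob clockwise to its stop. Leave the bottle, the reel and the pliers where they are.

Things in the scene. Friction and masses are not known exactly. Their poses are not given: they have to be found in the camera images.
- station: fixed stage: grey base plate 120 (x) x 540 (y) x 12 mm, origin under its centre, rails along its y. White microscope at its -y end: column at x 190, y -250 mm; head reaching forward to x 35, y -250 mm, 70 mm wide, 290 to 420 mm up. A grey block 36 mm high at the middle of the -x side carries the clamp knob.
- carriage (a joint): position of the aluminium carriage along the rails, m: 0 = loading end (end stop, towards the station's +y), 0.15 = microscope end (end stop, towards -y). Slides with under 6 N when free and stays where it is left; once the clamp bites it resists 10 N, and 25 N when tight. Starts at 0.05 to 0.13.
- handle (a point): point on the axis of the carriage's teal handle post (upright cylinder, 24 mm diameter, its top 19 mm above this point, its foot 31 mm below), at the +y end of the carriage, 60 mm beyond the end of the rest. Moves with the carriage.
- rest (a point): dark sloped rest on the carriage, 290 mm long (own y), 91 mm up the slope (own x), tilted 40 degrees, facing -x and up; boards slide down it by themselves. Origin: middle of the slope's foot, on its surface, at the teal ledge (10 mm proud); own x points up the slope, z out of it. A seated board's centre is at own x 50, z 7 mm; three fit, at own y -90, 0, +90 mm.
- clamp (a joint): clamp knob angle, rad: 0 = backed off (end stop, always free), 2.5 = clockwise from above to its stop (always tight). Where between 0.7 and 1.7 it begins to bite differs from run to run and cannot be seen, only found by trying the carriage. Starts at 1.0 to 1.7; turns stiffly (0.15 to 0.3 N m), stays where left.
- clamp_grip (a point): point on the vertical axis of the black clamp knob, at gripping height. The knob's bar grip is 46 mm long, 14 mm thick, its top 7 mm above this point and 25 mm deep below it; its long direction lies along the station's x at joint value 0 and turns with the knob.
- clamp_mark (a point): white mark on top of the knob's bar, 20 mm from the axis; on the station's -x side at joint value 0.
- board1: circuit board fixed in a flat aluminium carrier tray, green with chips on its upper face; 100 (own x) x 52 (own y) x 14 (own z) mm, about 120 g, origin at its centre; starts lying flat on the blue mat. It is to lean with its 100 mm length running up the slope; either short end may be at the bottom. Two or three boards are present in a run.
- board2: as board1
- board3: as board1
- bottle: teal dispensing bottle with black cap, 48 mm diameter, 110 mm tall, origin under its centre; not to be disturbed.
- reel: reel of solder wire lying flat, 70 mm diameter, 44 mm high, origin under its centre; not to be disturbed.
- pliers: pliers with teal grips lying flat, about 150 mm long, 12 mm high, origin at their middle; not to be disturbed.

How it is judged:
By the outcome, as a careful person would: the job done as asked, in the order asked, and still so for the second after the job is handed in, with the robot touching nothing.
Of board1, board2, board3 only 2 to 3 are there at a start; the rules pass over those that are not, and their reading is None.
At some moment in a run one of board1, board2, board3 may be knocked a few centimetres aside while the robot is not near it.
Once in a run the grip may slacken for a moment while it holds something.
It also fails if it takes over 210 s, if anything falls off the work surface, if the arm or the gripper's body presses on something with over 40 N, if the wrist force passes 120 N, or if a joint passes its speed limit or range.

## Robot

A 6-joint arm with a two-finger parallel gripper is mounted at the origin on the work surface. World frame = base frame: x ahead of the robot, y to its left, z up, the work surface at z = 0. Lengths are in mm, angles in degrees, forces in N, time in s.
With the tool pointing down it reaches from about 300 to 850 mm from the base axis. Payload 4.2 kg.
Tool frame: the origin (TCP) lies midway between the tips of the shut fingers; the grasp point (between the pads) lies 19 mm behind it; z points along the fingers, y is the line along which they close (so a half turn about z gives the same grasp; the last joint's range is limited). The gripper opens to 91 mm and grips with 3 to 60 N. Pads are 32 mm wide; open, the fingers measure 118 mm over their backs; the gripper's body (76 mm by 178 mm) begins 60 mm behind the grasp point.
Start: joints at [72.651, 18.312, 89.639, -0, 72.044, -1.146], TCP at [160.453, 552.176, 213.976] pointing down, gripper open.
Joint ranges: [-177.97, 177.97], [-48.28, 115.42], [12.27, 149.76], [-77.06, 257.06], [2.81, 150.46], [-146.56, 146.56]. Speed limits (degrees/s): [147.25, 147.25, 180, 180, 180, 180].

## Interface

Orientations are given as [roll, pitch, yaw] about the fixed x, y, z axes, in that order (R = Rz(yaw) Ry(pitch) Rx(roll)).
In Python, from workcell import env gives the robot as it stands.
- The arm moves only by the shell command python3 drive.py 'ROWS' [OPENING] [FORCE]. ROWS is a JSON list of rows, 1 to 8 of them, each written [[dx, dy, dz], [rx, ry, rz]]: dx, dy, dz in shares of the most that a row can go, 1 being 50 mm, then a rotation vector rx, ry, rz in units of 4 degrees; each row shifts and turns the commanded pose from where the row before left it, along the tool's axes as they then stand; what a row does not reach is not made up. A row lasts 1/10 s, in which the tool goes at most 50 mm and 8.59 degrees, less where a joint would pass 70% of its speed; a pose out of reach is approached as far as the arm can. OPENING is the finger opening in mm, set as the command begins (- or left out keeps the last). The fingers move at their own pace and stop on an object; FORCE is the grip in N (left out, the last holds). Time passes only in rows, so rows that do not move let the fingers close. It prints the time, the measured TCP pose, the force, the opening and the grip force at its end. Input that does not fit is refused with a message, and nothing moves.
- env.state(): the state, without advancing time (a new reading comes with each control period).
- env.grab_frame(name): name is "side" or "top"; returns the picture (400x640x3 uint8, blue, green, red); there is no depth.
- env.camera_model(name): a dict with "fx", "fy", "cx", "cy" (pixels), "D" ([k1, k2, p1, p2, k3] as OpenCV has them; the pictures are not rectified), "T" (4x4, takes a point from camera to world coordinates). Camera axes: x right, y up, looking along -z (the intrinsics and any distortion apply to the point x, -y, -z); pixel columns grow to the right and rows downward; lengths in mm; the calibration is good to about 2 mm. A picture is of the moment at which its call begins. camera_model takes no time and is no camera call.
- env.job_done(): hands the job in; it is judged then, once.
The state is a dict: "time_s": time; "qpos": joint angles; "qvel": joint speeds; "effort": joint torques, N m; "ee_pos": TCP position; "ee_rot": TCP orientation; "force": force on the tool from outside, world axes, zero at the start; "torque": the same for the moment, N m; "gripper_width": finger opening in mm; "gripper_force": force on a finger pad.
Only numpy, scipy, OpenCV 4.12 (cv2) and the standard library are available. Lean on these libraries where they do the work, as an engineer would, in place of code of your own. Each camera call takes 0.05 s, during which the arm holds its last target. There are 200 camera calls.

## Working session

There is one attempt and no reset: what is moved stays moved. The work goes in short steps, Python scripts to look and compute and a shell command to move; the robot and the scene stay as the last step left them, time stands still between calls to the robot, and variables do not carry over. Pictures are saved under pics/ and viewed, at most 14 in all, crops included, and the job is handed in when it is done.

```bash
ls; mkdir -p pics; python3 - <<'E'
from workcell import env
import cv2
for n in("top","side"):
    cv2.imwrite(f"pics/{n}0.png",env.grab_frame(n)); m=env.camera_model(n); print(n,m)
print(env.state())
E
```

```text
drive.py
pics
workcell.py
top {'fx': 489.44556711576627, 'fy': 489.44556711576627, 'cx': 317.33898347335634, 'cy': 200.43071581359786, 'D': array([-0.14305852,  0.        ,  0.        ,  0.        ,  0.        ]), 'T': array([[ 9.94745222e-03,  9.97930263e-01, -6.35313941e-02,
         4.34593461e+02],
       [-9.99777739e-01,  8.74458865e-03, -1.91834550e-02,
        -7.97133990e+01],
       [-1.85881944e-02,  6.37081000e-02,  9.97795448e-01,
         1.78710007e+03],
       [ 0.00000000e+00,  0.00000000e+00,  0.00000000e+00,
         1.00000000e+00]])}
side {'fx': 427.9589445189719, 'fy': 427.9589445189719, 'cx': 313.8091662904456, 'cy': 203.3466481749601, 'D': array([-0.0279408,  0.       ,  0.       ,  0.       ,  0.       ]), 'T': array([[ 8.49525763e-01,  2.72567061e-01, -4.51678176e-01,
        -4.35876976e+01],
       [-5.27503385e-01,  4.49912967e-01, -7.20637565e-01,
        -1.05044090e+03],
       [ 6.79380478e-03,  8.50461945e-01,  5.25992704e-01,
         7.91056524e+02],
       [ 0.00000000e+00,  0.00000000e+00,  0.00000000e+00,
         1.00000000e+00]])}
{'time_s': 0.1, 'qpos': array([ 7.26513626e+01,  1.83472482e+01,  8.96974383e+01, -7.83834585e-04,
        7.20436527e+01, -1.14670971e+00]), 'qvel': array([ 0.10516547, -0.12795751, -0.18584776,  0.01253933, -0.11675475,
       -0.00221328]), 'effort': array([ 5.67098614e-04, -4.13329554e+01, -2.32509452e+01,  7.27953343e-02,
        4.20462212e-02, -5.41323777e-05]), 'ee_pos': array([160.31999533, 551.74544748, 213.22506933]), 'ee_rot': array([-1.79911664e+02, -1.02275549e-03,  1.63798314e+02]), 'force': array([-0.16892221, -0.77117492, -0.21451353]), 'torque': array([-0.00309695,  0.01504632,  0.00216438]), 'gripper_force': 0.0, 'gripper_width': 91.14876858069076}
```
View pics/top0.png

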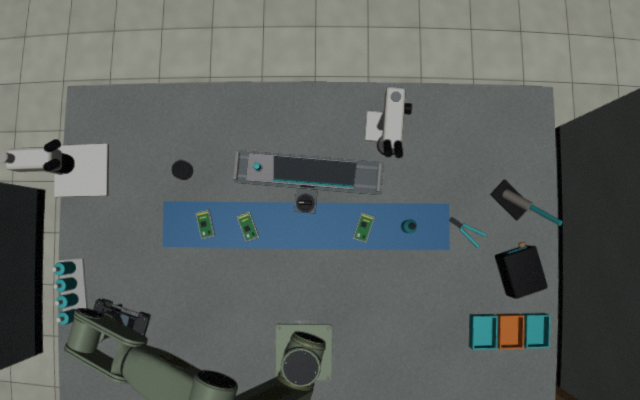

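View pics/side0.png

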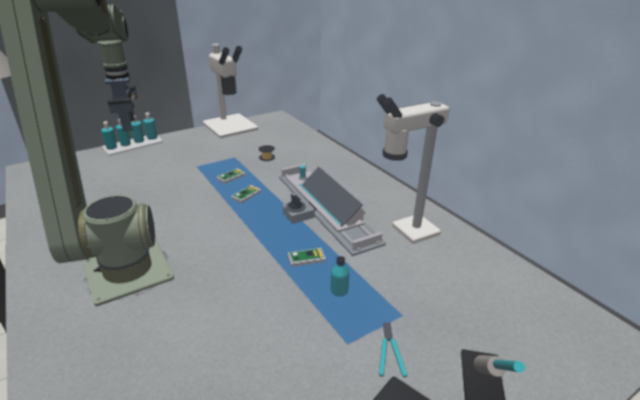

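Three boards at top pixels (205,224), (248,226) and (363,227). The handle is at (257,166), the knob at (305,203), the bottle at (409,226), and the stage spans columns 235–382. Now I'll measure them.

```bash
cat > h.py <<'E'
from workcell import env
import cv2, numpy as np
from scipy.spatial.transform import Rotation as R
def ray(n,uv):
    m=env.camera_model(n);K=np.array([[m["fx"],0,m["cx"]],[0,m["fy"],m["cy"]],[0,0,1]])
    p=cv2.undistortPoints(np.array([[uv]],float),K,m["D"])[0,0]
    d=m["T"][:3,:3]@[p[0],-p[1],-1]; return m["T"][:3,3],d/np.linalg.norm(d)
def plane(n,uv,z):
    o,d=ray(n,uv); return o+d*(z-o[2])/d[2]
def tri(a,b):
    (o,d),(p,e)=ray("top",a),ray("side",b)
    s=np.linalg.lstsq(np.c_[d,-e],p-o,rcond=None)[0]
    q,r=o+s[0]*d,p+s[1]*e; return (q+r)/2,np.linalg.norm(q-r)
def proj(n,P):
    m=env.camera_model(n);K=np.array([[m["fx"],0,m["cx"]],[0,m["fy"],m["cy"]],[0,0,1]])
    c=m["T"][:3,:3].T@(np.array(P,float)-m["T"][:3,3]); c=c*[1,-1,-1]
    return cv2.projectPoints(c[None],np.zeros(3),np.zeros(3),K,m["D"])[0][0,0]
def blobs(im,lo,hi,amin=8,box=None):
    m=cv2.inRange(cv2.cvtColor(im,cv2.COLOR_BGR2HSV),lo,hi)
    if box: 
        k=np.zeros_like(m);x0,y0,x1,y1=box;k[y0:y1,x0:x1]=255;m&=k
    n,l,s,c=cv2.connectedComponentsWithStats(m)
    return [(c[i].round(1),s[i]) for i in range(1,n) if s[i][4]>=amin],m
def boards(im,z=14,box=(150,140,470,260)):
    # tray+board = not blue inside mat
    hsv=cv2.cvtColor(im,cv2.COLOR_BGR2HSV)
    m=cv2.bitwise_not(cv2.inRange(hsv,(95,90,40),(125,255,255)))
    k=np.zeros_like(m);k[204:246,166:447]=255;m&=k
    out=[]
    for c in cv2.findContours(m,cv2.RETR_EXTERNAL,cv2.CHAIN_APPROX_NONE)[0]:
        if 200<cv2.contourArea(c)<900:
            P=np.array([plane("top",q[0],z)[:2] for q in c],np.float32)
            (x,y),(w,h),a=cv2.minAreaRect(P)
            if w<h: w,h,a=h,w,a+90
            out.append((round(x,1),round(y,1),round(w,1),round(h,1),round((a+90)%180-90,1)))
    return out
E
python3 - <<'E'
from h import *
t=cv2.imread("pics/top0.png");s=cv2.imread("pics/side0.png")
print(boards(t))
print("teal top",blobs(t,(80,90,60),(97,255,255),5,(220,140,400,220))[0])
print("teal side",blobs(s,(80,90,60),(97,255,255),5,(270,140,390,260))[0])
a=cv2.resize(t[140:255,225:395],None,fx=4.7,fy=4.7,interpolation=2)
b=cv2.resize(s[150:260,270:390],None,fx=5,fy=5,interpolation=2)
cv2.imwrite("pics/tz.png",a);cv2.imwrite("pics/sz.png",b)
E
```

```text
[(452.3, -212.9, 100.8, 52.7, -18.1), (451.1, 208.3, 101.9, 55.0, 21.7), (457.3, 366.8, 101.2, 54.0, 13.8)]
teal top [(array([256.3, 165.7]), array([253, 163,   7,   7,  36], dtype=int32)), (array([313.1, 182.4]), array([273, 178,  81,  10, 237], dtype=int32))]
teal side [(array([302. , 170.5]), array([300, 166,   5,  11,  48], dtype=int32)), (array([321. , 204.5]), array([302, 186,  39,  38,  76], dtype=int32))]
```

View pics/tz.png

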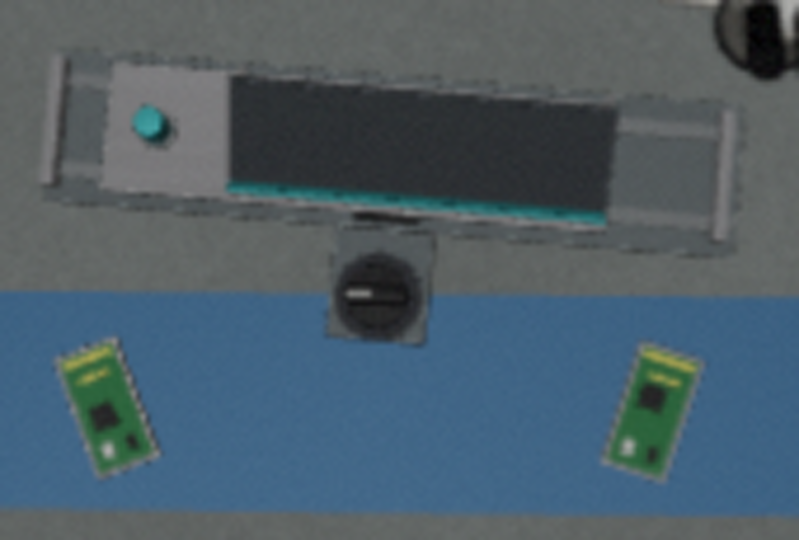

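View pics/sz.png

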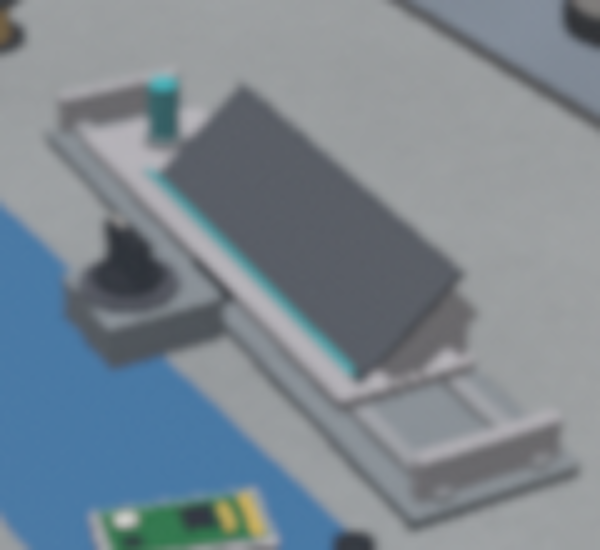

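```bash
python3 - <<'E'
from h import *
np.set_printoptions(precision=1,suppress=True)
T=lambda x,y:(x/4.7+225-.4,y/4.7+140-.4)
S=lambda x,y:(x/5+270-.4,y/5+150-.4)
for n,a,b in [("ledgeL",(228,186),(150,173)),("ledgeR",(606,218),(357,374)),("htop",(151,121),(164,82)),("mark",(358,294),(118,220)),("restTL",(230,76),(243,85)),("restTR",(616,107),(462,275))]:
    print(n,*tri(T(*a),S(*b)))
C=[plane("top",T(*p),12) for p in [(52,48),(45,200),(732,252),(742,102)]]
print(np.array(C),np.mean(C,0))
print("knob",plane("top",T(378,294),65))
for i in (0,1): print([ "%.1f"%np.degrees(np.arctan2(*(C[b]-C[a])[1::-1])) for a,b in((0,3),(1,2))])
E
```

```text
ledgeL [622.5 112.6  42.8] 3.786324503587711
ledgeR [ 600.4 -176.3   46.1] 5.01109172283203
htop [667.  167.5  80.3] 3.418847057852905
mark [538.6  10.   80.9] 4.302779842382016
restTL [698.2 107.1  95.9] 1.8079299472189359
restTR [ 676.9 -179.7   94.9] 1.1842722731252928
[[ 732.2  257.8   12. ]
 [ 612.2  260.4   12. ]
 [ 575.9 -274.6   12. ]
 [ 693.1 -282.4   12. ]] [653.3  -9.7  12. ]
knob [537.8  -3.2  65. ]
['-94.1', '-93.9']
['-94.1', '-93.9']
```

```bash
cat > go.py <<'E'
# go.py x y z yaw [tilt]: what is left to go, in present tool axes (translate first, then rotate)
import sys; from h import *
x,y,z,yaw,*t=map(float,sys.argv[1:]); a=np.radians(85.8); sy=np.array([np.cos(a),np.sin(a),0])
G=R.from_rotvec(-np.radians(t[0] if t else 0)*sy)*R.from_euler("xyz",[180,0,yaw],degrees=True)
s=env.state(); C=R.from_euler("xyz",s["ee_rot"],degrees=True)
d=np.array([x,y,z])-s["ee_pos"]
print("t %.1f"%s["time_s"],"at",s["ee_pos"].round(1),s["ee_rot"].round(1),"q",s["qpos"].round(0))
print("in present axes",C.inv().apply(d).round(1),"rot",(C.inv()*G).as_rotvec(degrees=True).round(1),"in final axes",G.inv().apply(d).round(1))
E
python3 go.py 667 167.5 150 85.8
```

```text
t 0.1 at [160.3 551.7 213.2] [-179.9   -0.   163.8] q [73. 18. 90. -0. 72. -1.]
in present axes [-593.8 -227.5   63.6] rot [-0.1  0.1 78. ] in final axes [-346.1  533.5   63.2]
```

The rows are not in the units I measure in: shifts go in shares of 50 mm and turns go in units of 4 degrees. I convert before sending: 7.8 degrees is 1.95.

```bash
python3 drive.py '[[[0, 0, 0], [0, 0, 1.95]], [[0, 0, 0], [0, 0, 1.95]], [[0, 0, 0], [0, 0, 1.95]], [[0, 0, 0], [0, 0, 1.95]], [[0, 0, 0], [0, 0, 1.95]], [[0, 0, 0], [0, 0, 1.95]], [[0, 0, 0], [0, 0, 1.95]], [[0, 0, 0], [0, 0, 1.95]]]' 60 20
python3 drive.py '[[[0, 0, 0], [0, 0, 1.95]], [[0, 0, 0], [0, 0, 1.95]], [[-0.48, 0.72, 0], [0, 0, 0]], [[-0.48, 0.72, 0], [0, 0, 0]], [[-0.48, 0.72, 0], [0, 0, 0]], [[-0.48, 0.72, 0], [0, 0, 0]], [[-0.48, 0.72, 0], [0, 0, 0]], [[-0.48, 0.72, 0], [0, 0, 0]]]'
python3 drive.py '[[[-0.48, 0.72, 0], [0, 0, 0]], [[-0.48, 0.72, 0], [0, 0, 0]], [[-0.48, 0.72, 0], [0, 0, 0]], [[-0.48, 0.72, 0], [0, 0, 0]], [[-0.48, 0.72, 0], [0, 0, 0]], [[-0.48, 0.72, 0], [0, 0, 0]], [[-0.48, 0.72, 0], [0, 0, 0]], [[0, 0, 0], [0, 0, 0]]]'
python3 go.py 667 167.5 150 85.8
```

```text
time_s: 0.9
ee_pos: [160.3, 551.9, 213.4]
ee_rot: [-180.0, 0.1, 101.1]
force: [-1.3, 0.4, 0.3]
gripper_width: 59.8
gripper_force: 0.0
time_s: 1.7
ee_pos: [366.3, 391.3, 213.7]
ee_rot: [-180.0, 0.0, 85.8]
force: [0.7, 0.8, 0.2]
gripper_width: 60.2
gripper_force: 0.0
time_s: 2.5
ee_pos: [607.8, 203.0, 212.7]
ee_rot: [179.9, 0.1, 85.5]
force: [-0.1, 0.2, -0.5]
gripper_width: 60.1
gripper_force: 0.0
t 2.5 at [607.8 203.  212.7] [1.799e+02 1.000e-01 8.550e+01] q [17. 24. 80. -0. 75. 22.]
in present axes [-30.7  61.7  62.8] rot [ 0.1  0.1 -0.3] in final axes [-31.1  61.6  62.7]
```

Scaled: 35 mm is 0.7, 32 mm is 0.64.

```bash
python3 drive.py '[[[-0.3, 0.62, 0], [0, 0, 0]], [[-0.32, 0.62, 0], [0, 0, 0]], [[0, 0, 0.6], [0, 0, 0]], [[0, 0, 0.7], [0, 0, 0]], [[0, 0, 0.7], [0, 0, 0]], [[0, 0, 0.7], [0, 0, 0]], [[0, 0, 0.64], [0, 0, 0]], [[0, 0, 0], [0, 0, 0]]]'
python3 drive.py '[[[0, 0, 0], [0, 0, 0]], [[0, 0, 0], [0, 0, 0]], [[0, 0, 0], [0, 0, 0]], [[0, 0, 0], [0, 0, 0]]]' 0 15
```

```text
time_s: 3.3
ee_pos: [659.5, 170.9, 41.5]
ee_rot: [-179.4, 0.2, 85.8]
force: [-0.0, -0.4, -0.6]
gripper_width: 59.9
gripper_force: 0.0
time_s: 3.7
ee_pos: [665.4, 171.5, 48.8]
ee_rot: [179.7, -0.1, 85.8]
force: [9.0, -1.5, 0.3]
gripper_width: 30.9
gripper_force: 4.7
```

Scaled: -4 mm is -0.08.

```bash
python3 drive.py '[[[0, 0, 0], [0, 0, 0]], [[0, 0, 0], [0, 0, 0]], [[0, 0, 0], [0, 0, 0]], [[0, 0, 0], [0, 0, 0]]]'; python3 drive.py '[[[-0.08, 0, 0], [0, 0, 0]], [[-0.08, 0, 0], [0, 0, 0]], [[0, 0, 0], [0, 0, 0]], [[0, 0, 0], [0, 0, 0]]]'
```

```text
time_s: 4.1
ee_pos: [669.0, 171.3, 48.8]
ee_rot: [179.3, -0.1, 85.8]
force: [10.7, -0.2, -2.3]
gripper_width: 23.6
gripper_force: 15.0
time_s: 4.5
ee_pos: [668.6, 166.0, 48.9]
ee_rot: [179.3, -0.4, 85.8]
force: [9.7, 6.2, -4.1]
gripper_width: 23.7
gripper_force: 15.0
```

Scaled: 5 mm is 0.1, 4 mm is 0.08.

```bash
python3 drive.py '[[[0.08, 0.08, 0], [0, 0, 0]], [[0.1, 0, 0], [0, 0, 0]], [[0.1, 0, 0], [0, 0, 0]], [[0, 0, 0], [0, 0, 0]], [[0, 0, 0], [0, 0, 0]]]'
```

```text
time_s: 5.0
ee_pos: [669.2, 175.0, 48.7]
ee_rot: [179.9, 0.1, 85.8]
force: [0.6, -5.5, 6.0]
gripper_width: 24.0
gripper_force: 15.0
```

```bash
python3 drive.py '[[[0.1, 0, 0], [0, 0, 0]], [[0.1, 0, 0], [0, 0, 0]], [[0.1, 0, 0], [0, 0, 0]], [[0.1, 0, 0], [0, 0, 0]], [[0, 0, 0], [0, 0, 0]], [[0, 0, 0], [0, 0, 0]]]'; python3 - <<'E'
from h import *
t=env.grab_frame("top")
print([b for b in blobs(t,(80,90,60),(97,255,255),5,(220,140,400,220))[0]])
E
```

```text
time_s: 5.6
ee_pos: [670.8, 195.0, 48.7]
ee_rot: [179.8, 0.1, 85.8]
force: [0.9, -6.0, 4.4]
gripper_width: 23.8
gripper_force: 15.0
[(array([306.7, 181.8]), array([267, 178,  80,   9, 234], dtype=int32))]
```

```bash
python3 drive.py '[[[0.16, 0, 0], [0, 0, 0]], [[0.16, 0, 0], [0, 0, 0]], [[0.16, 0, 0], [0, 0, 0]], [[0.16, 0, 0], [0, 0, 0]], [[0.16, 0, 0], [0, 0, 0]], [[0, 0, 0], [0, 0, 0]]]'
```

```text
time_s: 6.25
ee_pos: [673.9, 236.0, 48.7]
ee_rot: [179.8, 0.1, 85.8]
force: [1.8, -3.3, 5.7]
gripper_width: 23.5
gripper_force: 15.0
```

```bash
python3 drive.py '[[[0.1, 0, 0], [0, 0, 0]], [[0.1, 0, 0], [0, 0, 0]], [[0.1, 0, 0], [0, 0, 0]], [[0.1, 0, 0], [0, 0, 0]], [[0, 0, 0], [0, 0, 0]]]'
```

```text
time_s: 6.75
ee_pos: [675.4, 255.7, 48.7]
ee_rot: [179.8, 0.1, 85.8]
force: [2.0, -3.6, 4.8]
gripper_width: 23.2
gripper_force: 15.0
```

```bash
python3 - <<'E'
from h import *
t=env.grab_frame("top");s=env.grab_frame("side")
print([b for b in blobs(t,(80,90,60),(97,255,255),5,(200,140,400,220))[0]])
a=cv2.resize(t[130:220,210:390],None,fx=4.4,fy=4.4);b=cv2.resize(s[130:230,250:390],None,fx=4,fy=4)
b=cv2.copyMakeBorder(b,0,0,0,a.shape[1]-b.shape[1],0); 
cv2.imwrite("pics/c1.png",cv2.resize(np.vstack([a,b]),None,fx=.75,fy=.75))
E
```

```text
[(array([289.6, 180.4]), array([250, 176,  80,  10, 232], dtype=int32))]
```

View pics/c1.png

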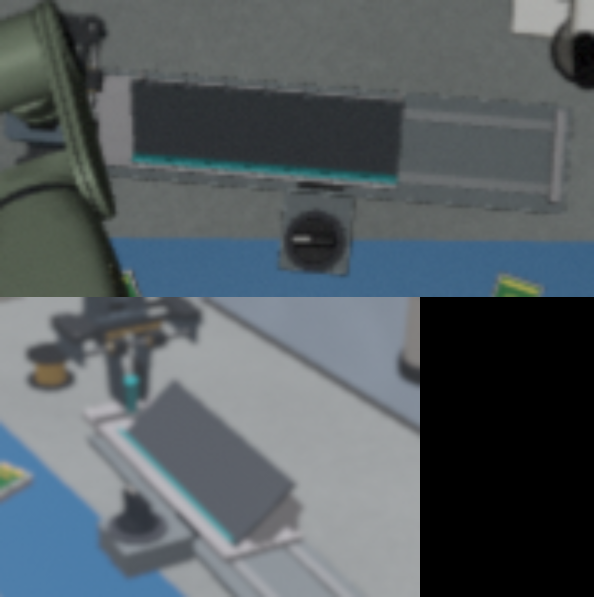

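The carriage is following the gripper: the ledge's left end went from column 273 to 250. It is not at the end stop yet, so I'll keep pushing.

Scaled: 5 mm is 0.1.

```bash
python3 drive.py '[[[0.1, 0, 0], [0, 0, 0]], [[0.1, 0, 0], [0, 0, 0]], [[0.1, 0, 0], [0, 0, 0]], [[0.1, 0, 0], [0, 0, 0]], [[0, 0, 0], [0, 0, 0]]]'; python3 drive.py '[[[0.08, 0, 0], [0, 0, 0]], [[0.08, 0, 0], [0, 0, 0]], [[0.08, 0, 0], [0, 0, 0]], [[0, 0, 0], [0, 0, 0]], [[0, 0, 0], [0, 0, 0]]]'
```

```text
time_s: 7.35
ee_pos: [676.5, 270.7, 48.3]
ee_rot: [179.9, 0.6, 85.9]
force: [1.6, -15.8, 7.5]
gripper_width: 23.9
gripper_force: 15.0
time_s: 7.85
ee_pos: [677.8, 288.4, 47.3]
ee_rot: [179.8, -0.0, 85.8]
force: [5.4, -1.7, -0.6]
gripper_width: 20.8
gripper_force: 13.3
```

```bash
python3 drive.py '[[[0, 0, 0], [0, 0, 0]], [[0, 0, 0], [0, 0, 0]], [[0, 0, 0], [0, 0, 0]], [[0, 0, -0.7], [0, 0, 0]], [[0, 0, -0.8], [0, 0, 0]], [[0, 0, -0.8], [0, 0, 0]], [[-0.4, -0.9, 0], [0, 0, 0]], [[-0.4, -0.9, 0], [0, 0, 0]]]' 70
python3 drive.py '[[[-0.2, -0.96, 0], [0, 0, 0]], [[-0.2, -0.96, 0], [0, 0, 0]], [[0, -0.96, 0], [0, 0, 0]], [[0, -0.96, 0], [0, 0, 0]], [[0, 0, 0], [0, 0, 0]]]'
python3 - <<'E'
from h import *
np.set_printoptions(precision=1,suppress=True)
t=env.grab_frame("top");s=env.grab_frame("side")
cv2.imwrite("pics/t2.png",t);cv2.imwrite("pics/s2.png",s)
print(boards(t))
a=blobs(t,(80,90,60),(97,255,255),5,(200,140,400,220))[0];b=blobs(s,(80,90,60),(97,255,255),5,(250,130,390,260))[0]
print(a,b)
E
```

```text
time_s: 8.65
ee_pos: [583.9, 256.1, 163.5]
ee_rot: [179.8, -0.1, 85.8]
force: [0.0, 0.3, 0.2]
gripper_width: 70.1
gripper_force: 0.0
time_s: 9.15
ee_pos: [384.2, 248.4, 161.6]
ee_rot: [-179.7, 0.1, 86.0]
force: [-0.3, 0.1, 1.1]
gripper_width: 69.9
gripper_force: 0.0
[(452.3, -212.9, 100.8, 52.7, -18.1), (451.1, 208.3, 101.9, 55.0, 21.7)]
[(array([229.1, 163.4]), array([226, 161,   7,   7,  36], dtype=int32)), (array([286.1, 180.1]), array([246, 176,  81,   9, 235], dtype=int32))] [(array([291.1, 159.2]), array([289, 155,   5,  10,  34], dtype=int32)), (array([307.5, 191. ]), array([291, 174,  34,  35,  68], dtype=int32))]
```

```bash
python3 - <<'E'
from h import *
np.set_printoptions(precision=1,suppress=True)
print(plane("top",(256.3,165.7),78),plane("top",(229.1,163.4),78), tri((229.1,163.4),(291.1,159.2)))
t=cv2.imread("pics/t2.png");s=cv2.imread("pics/s2.png")
m=blobs(t,(80,90,60),(97,255,255),5,(240,170,400,200))[1]
ys,xs=np.nonzero(m)
for c in (250,300,323): print(c,ys[xs==c])
print(xs.min(),xs.max())
a=cv2.resize(t[150:200,215:345],None,fx=5,fy=5,interpolation=2)
b=cv2.resize(s[140:230,270:370],None,fx=6,fy=6,interpolation=2)
cv2.imwrite("pics/z2.png",np.vstack([np.hstack([a,np.zeros((250,0,3),np.uint8)]),cv2.resize(np.hstack([b,np.zeros((540,180,3),np.uint8)]),None,fx=650/780,fy=650/780)[:345]])[:600])
E
```

```text
[664.5 170.1  78. ] [672.3 267.6  78. ] (array([676.1, 269.7,  63.2]), np.float64(3.7891813110222365))
250 [176 177 178]
300 [180 181 182]
323 [182 183 184]
246 326
```

View pics/z2.png

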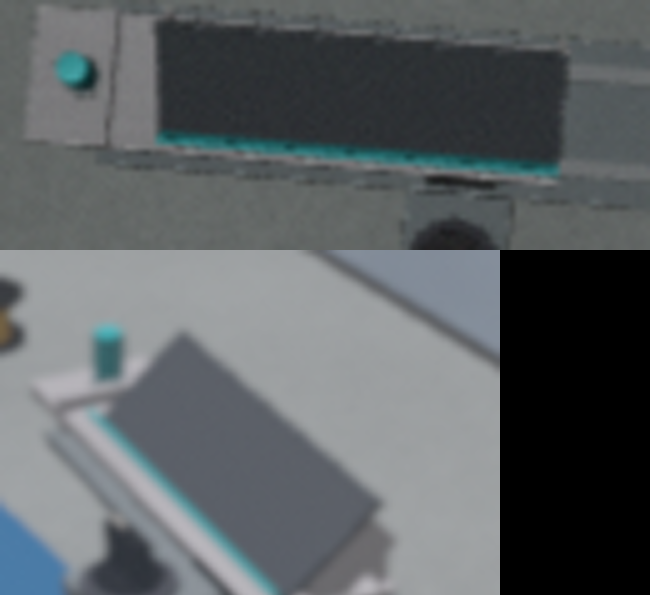

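```bash
cat >> h.py <<'E'
YAW=-4.2; SX=np.array([np.cos(np.radians(YAW)),np.sin(np.radians(YAW)),0]);SY=np.array([-SX[1],SX[0],0])
UP=np.cos(np.radians(40))*SX+np.sin(np.radians(40))*np.array([0,0,1]); N=np.cross(UP,SY)
E
python3 - <<'E'
from h import *
np.set_printoptions(precision=1,suppress=True)
print(N,"foot L,R",plane("top",(246.1,176.4),37),plane("top",(326.6,181.7),37))
f=(plane("top",(246.1,176.4),37)+plane("top",(326.6,181.7),37))/2;print(f)
f2=np.array([653.3,-9.7,37])-33.6*SX+72*SY; print(f2)
E
python3 go.py 451.1 208.3 100 201.7
python3 drive.py '[[[0, 0, 0], [0, 0, -2.075]], [[0, 0, 0], [0, 0, -2.075]], [[0, 0, 0], [0, 0, -2.075]], [[0, 0, 0], [0, 0, -2.075]], [[0, 0, 0], [0, 0, -2.075]], [[0, 0, 0], [0, 0, -2.075]], [[0, 0, 0], [0, 0, -2.075]], [[0, 0, 0], [0, 0, -2.075]]]'
python3 drive.py '[[[0, 0, 0], [0, 0, -2.075]], [[0, 0, 0], [0, 0, -2.075]], [[0, 0, 0], [0, 0, -2.075]], [[0, 0, 0], [0, 0, -2.075]], [[0, 0, 0], [0, 0, -2.075]], [[0, 0, 0], [0, 0, -1.95]], [[0, 0, 0], [0, 0, 0]]]'
python3 go.py 451.1 208.3 100 201.7
```

```text
[-0.6  0.   0.8] foot L,R [630.9 212.5  37. ] [613.7 -78.7  37. ]
[622.3  66.9  37. ]
[625.1  64.6  37. ]
t 9.2 at [390.2 249.9 162.5] [ 1.799e+02 -1.000e-01  8.590e+01] q [ 31.  11. 108.   0.  61.  35.]
in present axes [-37.2  63.7  62.5] rot [ 1.000e-01  0.000e+00 -1.158e+02] in final axes [-41.2 -61.2  62.5]
time_s: 10.05
ee_pos: [392.7, 249.9, 161.9]
ee_rot: [180.0, 0.0, 152.5]
force: [0.3, 0.9, -0.5]
gripper_width: 69.9
gripper_force: 0.0
time_s: 10.75
ee_pos: [392.5, 249.8, 161.9]
ee_rot: [180.0, 0.0, -158.6]
force: [1.2, 0.9, 0.0]
gripper_width: 70.1
gripper_force: 0.0
t 10.8 at [392.5 249.8 161.9] [ 180.     0.  -158.6] q [ 31.  11. 108.   0.  61. -80.]
in present axes [-39.3 -60.1  61.9] rot [ 0.   0.  -0.3] in final axes [-39.1 -60.3  61.9]
```

Scaled: 10 mm is 0.2, -30 mm is -0.6.

```bash
python3 drive.py '[[[-0.4, -0.6, 0.2], [0, 0, 0]], [[-0.38, -0.6, 0.4], [0, 0, 0]], [[0, 0, 0.6], [0, 0, 0]], [[0, 0, 0.6], [0, 0, 0]], [[0, 0, 0.6], [0, 0, 0]], [[0, 0, 0.5], [0, 0, 0]], [[0, 0, 0], [0, 0, 0]], [[0, 0, 0], [0, 0, 0]]]'; python3 go.py 451.1 208.3 4 201.7
```

```text
time_s: 11.55
ee_pos: [450.0, 208.1, 17.0]
ee_rot: [180.0, -0.0, -158.6]
force: [0.2, -0.8, 0.1]
gripper_width: 69.9
gripper_force: 0.0
t 11.6 at [450.  208.1  17. ] [ 180.    -0.  -158.6] q [ 23.  24. 115.   0.  41. -88.]
in present axes [-1.1 -0.2 13. ] rot [ 0.  -0.  -0.3] in final axes [-1.1 -0.2 13. ]
```

Scaled: 13 mm is 0.26, -1 mm is -0.02.

```bash
python3 drive.py '[[[-0.02, 0, 0.26], [0, 0, 0]], [[0, 0, 0], [0, 0, 0]]]'; python3 drive.py '[[[0, 0, 0], [0, 0, 0]], [[0, 0, 0], [0, 0, 0]], [[0, 0, 0], [0, 0, 0]], [[0, 0, 0], [0, 0, 0]], [[0, 0, 0], [0, 0, 0]]]' 30 35
```

```text
time_s: 11.75
ee_pos: [450.9, 208.6, 4.6]
ee_rot: [180.0, 0.1, -158.6]
force: [-0.4, 0.5, 0.3]
gripper_width: 69.9
gripper_force: 0.0
time_s: 12.25
ee_pos: [450.8, 208.6, 5.0]
ee_rot: [180.0, 0.1, -158.5]
force: [-0.2, -0.8, 6.4]
gripper_width: 51.9
gripper_force: 35.0
```

```bash
cat > slot.py <<'E'
import sys; from h import *
s,up,n=map(float,sys.argv[1:]); F=np.array([623.5,66,37])
P=F+UP*up+N*n+SY*s; sys.argv=["go.py",*map(str,P),"175.8","40"]; exec(open("go.py").read())
E
python3 drive.py '[[[0, 0, -0.8], [0, 0, 0]], [[0, 0, -0.9], [0, 0, 0]], [[0, 0, -0.9], [0, 0, 0]], [[0, 0, -0.9], [0, 0, 0]], [[0, 0, 0], [0, 0, 0]]]'; python3 slot.py 0 56 70
```

```text
time_s: 12.75
ee_pos: [453.5, 209.9, 185.1]
ee_rot: [180.0, 0.8, -158.5]
force: [-0.6, 0.8, 0.0]
gripper_width: 51.7
gripper_force: 35.0
t 12.8 at [453.5 209.9 185.1] [ 180.     0.8 -158.5] q [ 24.  12. 102.   0.  64. -88.]
in present axes [-102.7 -195.3   59.8] rot [  9.2 -38.6  24.5] in final axes [ -98.7 -131.   159.2]
```

```bash
python3 drive.py '[[[0, 0, 0], [0.3825, -1.6075, 1.02]], [[0, 0, 0], [0.3825, -1.6075, 1.02]], [[0, 0, 0], [0.3825, -1.6075, 1.02]], [[0, 0, 0], [0.3825, -1.6075, 1.02]], [[0, 0, 0], [0.3825, -1.6075, 1.02]], [[0, 0, 0], [0.3825, -1.6075, 1.02]], [[0, 0, 0], [0, 0, 0]]]'; python3 slot.py 0 56 70
```

```text
time_s: 13.45
ee_pos: [448.0, 202.7, 175.1]
ee_rot: [-176.8, 32.4, -178.7]
force: [-0.5, -0.2, -1.4]
gripper_width: 51.7
gripper_force: 35.0
t 13.4 at [448.  202.7 175.1] [-176.8   32.4 -178.7] q [ 37.   3. 125. -40.  34. -23.]
in present axes [-117.9 -132.6  139.8] rot [-0.  -7.5  4.6] in final axes [-109.  -123.4  154.7]
```

```bash
python3 drive.py '[[[-0.38, -0.44, 0.46], [0, 0, 0]], [[-0.38, -0.44, 0.46], [0, 0, 0]], [[-0.38, -0.44, 0.46], [0, 0, 0]], [[-0.38, -0.44, 0.46], [0, 0, 0]], [[-0.38, -0.44, 0.46], [0, 0, 0]], [[0, 0, 0], [0, -0.625, 0.375]], [[0, 0, 0], [0, -0.625, 0.375]], [[0, 0, 0], [0, -0.625, 0.375]]]'; python3 drive.py '[[[0, 0, 0], [0, 0, 0]]]'; python3 slot.py 0 56 40
```

```text
time_s: 14.25
ee_pos: [592.5, 87.0, 136.3]
ee_rot: [-179.1, 38.8, 176.7]
force: [-0.3, -0.3, -1.5]
gripper_width: 51.9
gripper_force: 35.0
time_s: 14.35
ee_pos: [591.6, 87.3, 135.8]
ee_rot: [-179.0, 38.7, 176.9]
force: [0.2, -0.0, -1.2]
gripper_width: 51.8
gripper_force: 35.0
t 14.3 at [591.6  87.3 135.8] [-179.    38.7  176.9] q [ 14.  13. 124. -62.  13. -15.]
in present axes [-19.  -18.9  56.9] rot [-0.3 -1.3  0.9] in final axes [-18.  -18.9  57.2]
```

Scaled: 15 mm is 0.3, 14 mm is 0.28, -0.6 degrees is -0.15.

```bash
python3 drive.py '[[[-0.18, -0.18, 0.28], [0, -0.15, 0.1]], [[-0.18, -0.18, 0.28], [0, -0.15, 0.1]], [[0, 0, 0.28], [0, 0, 0]], [[0, 0, 0.3], [0, 0, 0]], [[0, 0, 0], [0, 0, 0]], [[0, 0, 0], [0, 0, 0]]]'; python3 slot.py 0 56 7
```

```text
time_s: 14.95
ee_pos: [643.1, 66.8, 110.5]
ee_rot: [-179.8, 39.5, 175.7]
force: [-0.1, -0.9, -1.0]
gripper_width: 51.6
gripper_force: 35.0
t 14.9 at [643.1  66.8 110.5] [-179.8   39.5  175.7] q [ 10.  18. 121. -77.   9.  -3.]
in present axes [ 5.8 -2.1 36.8] rot [-0.2 -0.5 -0. ] in final axes [ 6.1 -2.2 36.7]
```

The wrist is near its j4 limit at a full 40° tool tilt. I'll set this board back on the mat and re-grip it with the tool tilted 12°, so the tool only needs 28° at the slope.

```bash
python3 drive.py '[[[0, 0, -0.6], [0, 0, 0]], [[0, 0, -0.8], [0, 0, 0]], [[0, 0, -0.8], [0, 0, 0]], [[0, 0, 0], [0, 1.25, 0]], [[0, 0, 0], [0, 1.5, 0]], [[0, 0, 0], [0, 1.75, 0]], [[0, 0, 0], [0, 1.75, 0]], [[0, 0, 0], [0, 1.75, 0]]]'; python3 drive.py '[[[0, 0, 0], [0, 1.75, 0]], [[0, 0, 0], [0, 0, 0]]]';python3 go.py 440 110 40 175.8
```

```text
time_s: 15.75
ee_pos: [581.7, 70.1, 188.5]
ee_rot: [-179.6, 8.9, 175.4]
force: [0.1, -1.2, -1.4]
gripper_width: 51.7
gripper_force: 35.0
time_s: 15.95
ee_pos: [585.1, 69.5, 186.8]
ee_rot: [-179.6, 2.1, 175.3]
force: [0.6, 0.3, -0.8]
gripper_width: 51.8
gripper_force: 35.0
t 15.9 at [585.1  69.5 186.8] [-179.6    2.1  175.3] q [  6.  20.  92.  -1.  67. -79.]
in present axes [153.3  29.5 141. ] rot [-0.4  2.1 -0.5] in final axes [147.7  29.8 146.8]
```

Scaled: 37 mm is 0.74, 26 mm is 0.52, 2.1 degrees is 0.525.

```bash
python3 drive.py '[[[0, 0, 0], [-0.1, 0.525, -0.125]], [[0.74, 0.14, 0], [0, 0, 0]], [[0.74, 0.14, 0], [0, 0, 0]], [[0.74, 0.14, 0.74], [0, 0, 0]], [[0.74, 0.16, 0.74], [0, 0, 0]], [[0, 0, 0.74], [0, 0, 0]], [[0, 0, 0.52], [0, 0, 0]], [[0, 0, 0], [0, 0, 0]]]'; python3 go.py 440 110 6 175.8
```

```text
time_s: 16.75
ee_pos: [436.3, 107.3, 51.6]
ee_rot: [-179.8, -0.4, 175.8]
force: [-0.3, 0.4, -1.3]
gripper_width: 51.7
gripper_force: 35.0
t 16.8 at [436.3 107.3  51.6] [-179.8   -0.4  175.8] q [ 12.  18. 118.  -0.  45. -73.]
in present axes [-3.8  3.2 45.6] rot [-0.2 -0.4  0. ] in final axes [-3.5  3.  45.6]
```

Scaled: 20 mm is 0.4, 5 mm is 0.1.

```bash
python3 drive.py '[[[0, 0, 0.4], [0, 0, 0]], [[0, 0, 0.4], [0, 0, 0]], [[0, 0, 0.1], [0, 0, 0]], [[0, 0, 0], [0, 0, 0]]]'; python3 drive.py '[[[0, 0, 0], [0, 0, 0]], [[0, 0, 0], [0, 0, 0]], [[0, 0, 0], [0, 0, 0]], [[0, 0, -0.08], [0, 1.5, 0]], [[0, 0, 0], [0, 1.5, 0]], [[0, 0, 0], [0, 0, 0]]]' 62; python3 go.py 436.3 107.3 8 175.8 -12
```

```text
time_s: 17.15
ee_pos: [440.4, 107.5, 9.5]
ee_rot: [-179.9, -0.0, 175.8]
force: [-0.5, 0.4, -1.6]
gripper_width: 51.4
gripper_force: 35.0
time_s: 17.75
ee_pos: [444.2, 107.6, 12.8]
ee_rot: [-179.9, -11.9, 175.6]
force: [0.1, 0.1, -0.0]
gripper_width: 62.0
gripper_force: 0.0
t 17.8 at [444.2 107.6  12.8] [-179.9  -11.9  175.6] q [ 10.  27. 112.   4.  53. -78.]
in present axes [ 6.7 -0.8  6.4] rot [-0.   0.1 -0.2] in final axes [ 6.7 -0.8  6.4]
```

```bash
python3 drive.py '[[[0.06, 0, 0.1], [0, 0, 0]], [[0, 0, 0], [0, 0, 0]], [[0, 0, 0], [0, 0, 0]]]'; python3 drive.py '[[[0, 0, 0], [0, 0, 0]], [[0, 0, 0], [0, 0, 0]], [[0, 0, 0], [0, 0, 0]], [[0, 0, 0], [0, 0, 0]], [[0, 0, 0], [0, 0, 0]]]' 30 35;python3 -c "
from h import *
t=env.grab_frame('top');cv2.imwrite('pics/t3.png',t);print(boards(t))"
```

```text
time_s: 18.05
ee_pos: [434.9, 107.6, 8.5]
ee_rot: [-179.8, -12.1, 175.7]
force: [-0.0, 0.5, -0.4]
gripper_width: 62.0
gripper_force: 0.0
time_s: 18.55
ee_pos: [436.2, 107.8, 8.8]
ee_rot: [-179.9, -12.1, 175.7]
force: [-1.5, 0.3, 3.4]
gripper_width: 51.6
gripper_force: 35.0
[(452.3, -212.9, 100.8, 52.7, -18.1), (457.3, 366.9, 101.1, 54.2, 13.9)]
```

```bash
sed -i 's/"40"\]/"28"]/' slot.py; python3 drive.py '[[[0, 0, -0.9], [0, 0, 0]], [[0, 0, -0.9], [0, 0, 0]], [[0, 0, -0.9], [0, -1.25, 0]], [[0, 0, 0], [0, -1.75, 0]], [[0, 0, 0], [0, -1.75, 0]], [[0, 0, 0], [0, -1.75, 0]], [[0, 0, 0], [0, -1.75, 0]], [[0, 0, 0], [0, -1.75, 0]]]'; python3 slot.py 0 54 60
```

```text
time_s: 19.4
ee_pos: [464.5, 105.4, 140.9]
ee_rot: [-179.9, 27.7, 175.7]
force: [0.5, -1.2, -1.5]
gripper_width: 51.4
gripper_force: 35.0
t 19.4 at [464.5 105.4 140.9] [-179.9   27.7  175.7] q [ 19.   3. 128. -26.  25. -46.]
in present axes [-134.6  -27.3   97.1] rot [-0.2 -0.3 -0. ] in final axes [-134.1  -27.7   97.6]
```

Scaled: -34 mm is -0.68, -33 mm is -0.66.

```bash
python3 drive.py '[[[-0.68, -0.14, 0], [0, 0, 0]], [[-0.68, -0.14, 0.5], [0, 0, 0]], [[-0.68, -0.14, 0.5], [0, 0, 0]], [[-0.66, -0.14, 0.5], [0, 0, 0]], [[0, 0, 0.46], [0, 0, 0]], [[0, 0, 0], [0, 0, 0]], [[0, 0, 0], [0, 0, 0]]]';python3 slot.py 0 54 10.5
```

```text
time_s: 20.1
ee_pos: [626.2, 64.4, 114.7]
ee_rot: [-179.7, 27.3, 175.8]
force: [0.0, -0.4, -1.3]
gripper_width: 51.5
gripper_force: 35.0
t 20.1 at [626.2  64.4 114.7] [-179.7   27.3  175.8] q [  8.  18. 113. -15.  23. -65.]
in present axes [-12.2   1.6  45.7] rot [-0.3 -0.7 -0. ] in final axes [-11.6   1.4  45.8]
```

Scaled: 12 mm is 0.24, -4 mm is -0.08, -0.5 degrees is -0.125.

```bash
python3 drive.py '[[[-0.08, 0.01, 0.24], [0, -0.125, 0]], [[-0.08, 0.01, 0.24], [0, 0, 0]], [[-0.04, 0.008, 0.2], [0, 0, 0]], [[0, 0, 0], [0, 0, 0]], [[0, 0, 0], [0, 0, 0]]]';python3 slot.py 0 54 10.5;python3 -c "
from h import *
t=env.grab_frame('top');s=env.grab_frame('side')
a=cv2.resize(t[140:210,215:345],None,fx=5,fy=5,interpolation=2)[:300];b=cv2.resize(s[140:230,260:380],None,fx=5,fy=5,interpolation=2)[:300]
cv2.imwrite('pics/z3.png',np.vstack([a[:,:600],b]))"
```

```text
time_s: 20.6
ee_pos: [651.9, 64.1, 90.0]
ee_rot: [-179.7, 27.9, 175.8]
force: [0.1, -0.5, -1.5]
gripper_width: 51.8
gripper_force: 35.0
t 20.6 at [651.9  64.1  90. ] [-179.7   27.9  175.8] q [  8.  21. 112. -17.  20. -64.]
in present axes [-0.6 -0.2 12. ] rot [-0.3 -0.1 -0. ] in final axes [-0.6 -0.2 12. ]
```

View pics/z3.png

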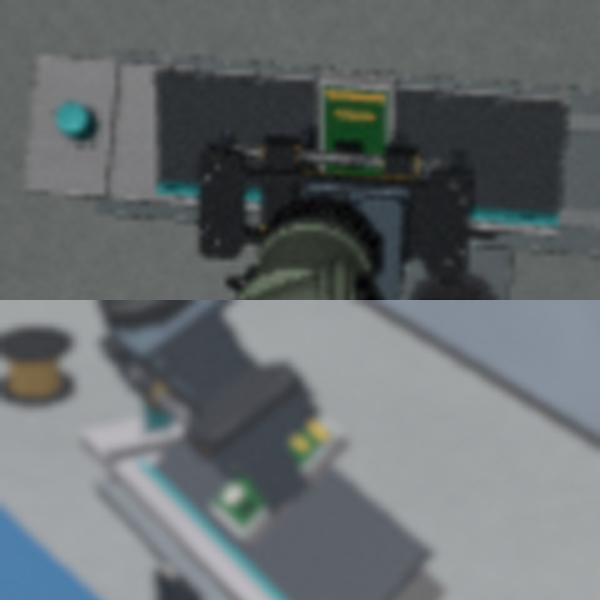

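The board is square with the slope and central on it, at crop column 355 against the rest's middle at 360. I'll lower it.

```bash
python3 drive.py '[[[0, 0, 0.16], [0, 0, 0]], [[0, 0, 0], [0, 0, 0]], [[0, 0, 0], [0, 0, 0]]]'; python3 drive.py '[[[0, 0, 0.04], [0, 0, 0]], [[0, 0, 0], [0, 0, 0]], [[0, 0, 0.04], [0, 0, 0]], [[0, 0, 0], [0, 0, 0]]]'
```

```text
time_s: 21.0
ee_pos: [655.7, 63.8, 83.1]
ee_rot: [-179.7, 27.9, 175.8]
force: [0.3, 0.9, -1.5]
gripper_width: 51.8
gripper_force: 35.0
time_s: 21.4
ee_pos: [657.4, 63.7, 80.8]
ee_rot: [-179.7, 28.0, 175.8]
force: [-5.7, 0.4, 7.0]
gripper_width: 51.5
gripper_force: 35.0
```

The rows are not in the units I measure in: shifts go in shares of 50 mm and turns go in units of 4 degrees. I convert before sending: -20 mm is -0.4, -40 mm is -0.8, 7 degrees is 1.75.

```bash
python3 drive.py '[[[0, 0, 0], [0, 0, 0]], [[0, 0, 0], [0, 0, 0]], [[0, 0, 0], [0, 0, 0]], [[0, 0, 0], [0, 0, 0]]]' 66; python3 drive.py '[[[0, 0, -0.4], [0, 0, 0]], [[0, 0, -0.8], [0, 0, 0]], [[0, 0, -0.8], [0, 0, 0]], [[0, 0, -0.6], [0, 0, 0]], [[0, 0, 0], [0, 1.75, 0]], [[0, 0, 0], [0, 1.75, 0]], [[0, 0, 0], [0, 1.75, 0]], [[0, 0, 0], [0, 1.75, 0]]]'; python3 -c "
from h import *
t=env.grab_frame('top');cv2.imwrite('pics/t4.png',t);s=env.grab_frame('side');cv2.imwrite('pics/s4.png',s);print(boards(t))
a=cv2.resize(t[140:210,215:345],None,fx=5,fy=5,interpolation=2)[:300];b=cv2.resize(s[140:230,260:380],None,fx=5,fy=5,interpolation=2)[:300]
cv2.imwrite('pics/z4.png',np.vstack([a[:,:600],b]))"; python3 go.py 457.3 366.9 80 193.9 -12
```

```text
time_s: 21.8
ee_pos: [657.9, 63.7, 79.9]
ee_rot: [-179.7, 28.0, 175.8]
force: [-0.4, 0.8, 0.7]
gripper_width: 66.3
gripper_force: 0.0
time_s: 22.6
ee_pos: [597.2, 68.9, 195.9]
ee_rot: [-179.8, -0.2, 175.7]
force: [-0.2, 0.6, 0.1]
gripper_width: 66.2
gripper_force: 0.0
[(452.3, -212.9, 100.8, 52.7, -18.1), (457.4, 366.9, 100.8, 54.2, 13.9)]
t 22.7 at [600.1  68.3 193.8] [-179.8    0.   175.6] q [  6.  22.  88.  -0.  71. -80.]
in present axes [165.4 287.1 112.6] rot [ -2.1  11.9 -18.3] in final axes [ 41.  315.7 145.5]
```

View pics/z4.png

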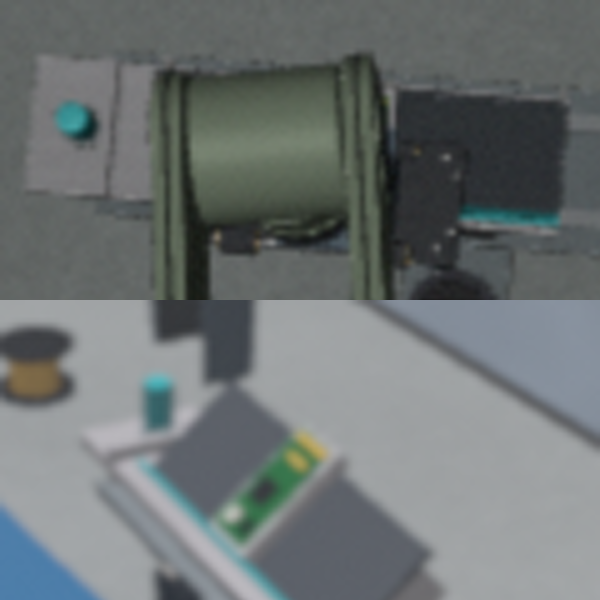

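Board seated flat on the slope at slot 0. Next is the board at (457, 367).

Scaled: 41 mm is 0.82, 40 mm is 0.8, -6 degrees is -1.5.

```bash
python3 drive.py '[[[0.66, 0.8, 0], [0, 0, 0]], [[0.66, 0.82, 0], [0, 0, 0]], [[0.66, 0.82, 0], [0, 0, 0]], [[0.66, 0.82, 0], [0, 0, 0]], [[0.66, 0.82, 0], [0, 0, 0]], [[0, 0.82, 0.6], [0, 0, -1.5]], [[0, 0.82, 0.6], [0, 0, -1.5]], [[0, 0, 0.6], [0, 0, -1.575]]]'; python3 drive.py '[[[0, 0, 0], [0, 1.5, 0]], [[0, 0, 0], [0, 1.5, 0]], [[0, 0, 0], [0, 0, 0]]]';python3 go.py 457.4 366.9 9 193.9 0
```

```text
time_s: 23.5
ee_pos: [455.9, 359.1, 104.0]
ee_rot: [-180.0, 0.2, -165.5]
force: [0.6, -1.2, 0.3]
gripper_width: 66.0
gripper_force: 0.0
time_s: 23.8
ee_pos: [458.0, 354.8, 103.2]
ee_rot: [-179.8, -12.1, -166.2]
force: [-0.1, -0.3, -0.2]
gripper_width: 66.0
gripper_force: 0.0
t 23.8 at [458.  354.8 103.2] [-179.8  -12.1 -166.2] q [ 34.  30.  89.   4.  73. -71.]
in present axes [-21.9  12.3  91.6] rot [ -0.2 -12.1  -0. ] in final axes [-2.3 11.9 94.2]
```

Scaled: 30 mm is 0.6, 20 mm is 0.4.

```bash
python3 drive.py '[[[-0.22, 0.12, 0], [0, 0, 0]], [[-0.22, 0.12, 0], [0, 0, 0]], [[0, 0, 0.6], [0, 0, 0]], [[0, 0, 0.6], [0, 0, 0]], [[0, 0, 0.4], [0, 0, 0]], [[0, 0, 0], [0, 0, 0]], [[0, 0, 0], [0, 0, 0]]]';python3 go.py 457.4 366.9 8 193.9 0
```

```text
time_s: 24.5
ee_pos: [458.8, 367.8, 22.4]
ee_rot: [-179.8, -12.0, -166.1]
force: [1.2, 1.1, 0.3]
gripper_width: 65.9
gripper_force: 0.0
t 24.5 at [458.8 367.8  22.4] [-179.8  -12.  -166.1] q [ 35.  35.  93.   5.  64. -71.]
in present axes [-1.4 -0.5 14.5] rot [ -0.2 -12.    0.1] in final axes [ 1.6 -0.5 14.4]
```

Scaled: 10 mm is 0.2, 4 mm is 0.08.

```bash
python3 drive.py '[[[-0.028, -0.01, 0.2], [0, 0, 0]], [[0, 0, 0.08], [0, 0, 0]], [[0, 0, 0], [0, 0, 0]]]'; python3 drive.py '[[[0, 0, 0], [0, 0, 0]], [[0, 0, 0], [0, 0, 0]], [[0, 0, 0], [0, 0, 0]], [[0, 0, 0], [0, 0, 0]], [[0, 0, 0], [0, 0, 0]]]' 30 35; python3 drive.py '[[[0, 0, -0.9], [0, 0, 0]], [[0, 0, -0.9], [0, 0, 0]], [[0, 0, -0.9], [0, -1.25, 0]], [[0, 0, 0], [0, -1.75, 0]], [[0, 0, 0], [0, -1.75, 0]], [[0, 0, 0], [0, -1.75, 0.75]], [[0, 0, 0], [0, -1.75, 0.75]], [[0, 0, 0], [0, -1.75, 0.75]]]'; python3 slot.py 90 55 60
```

```text
time_s: 24.8
ee_pos: [457.0, 366.1, 7.6]
ee_rot: [-179.8, -12.1, -166.1]
force: [-1.2, -0.1, -0.3]
gripper_width: 66.0
gripper_force: 0.0
time_s: 25.3
ee_pos: [457.4, 366.4, 8.1]
ee_rot: [-179.8, -12.1, -166.1]
force: [0.8, 0.1, 1.6]
gripper_width: 51.6
gripper_force: 35.0
time_s: 26.1
ee_pos: [484.1, 371.4, 139.7]
ee_rot: [177.8, 26.3, -175.2]
force: [0.4, -1.4, -1.4]
gripper_width: 52.0
gripper_force: 35.0
t 26.1 at [484.1 371.4 139.7] [ 177.8   26.3 -175.2] q [ 44.  16. 111. -27.  34. -31.]
in present axes [-108.  -230.4   68.6] rot [ 6.3 -1.8  8. ] in final axes [-135.7 -204.4   96.3]
```

Scaled: -35 mm is -0.7, -34 mm is -0.68, 4 degrees is 1.

```bash
python3 drive.py '[[[0, 0, 0], [0.775, -0.225, 1]], [[0, 0, 0], [0.8, -0.225, 1]], [[-0.68, -0.6, 0], [0, 0, 0]], [[-0.68, -0.7, 0.2], [0, 0, 0]], [[-0.68, -0.7, 0.4], [0, 0, 0]], [[-0.66, -0.7, 0.4], [0, 0, 0]], [[0, -0.7, 0.4], [0, 0, 0]], [[0, -0.68, 0], [0, 0, 0]]]'; python3 drive.py '[[[0, 0, 0], [0, 0, 0]]]'; python3 slot.py 90 55 30
```

```text
time_s: 26.9
ee_pos: [618.5, 158.6, 138.5]
ee_rot: [-179.7, 27.6, 175.8]
force: [-1.8, 0.3, -1.6]
gripper_width: 51.4
gripper_force: 35.0
time_s: 27.0
ee_pos: [617.2, 156.6, 139.4]
ee_rot: [-179.7, 27.6, 175.7]
force: [0.3, 0.1, -1.0]
gripper_width: 51.5
gripper_force: 35.0
t 27.0 at [617.2 156.6 139.4] [-179.7   27.6  175.7] q [ 19.  17. 110. -22.  30. -50.]
in present axes [-11.3   0.5  55.6] rot [-0.4 -0.4 -0.1] in final axes [-10.9   0.1  55.7]
```

Scaled: -4 mm is -0.08, -3 mm is -0.06, -0.4 degrees is -0.1.

```bash
python3 drive.py '[[[-0.08, 0, 0.36], [0, -0.1, 0]], [[-0.08, 0.01, 0.36], [0, 0, 0]], [[-0.06, 0, 0.36], [0, 0, 0]], [[0, 0, 0], [0, 0, 0]], [[0, 0, 0], [0, 0, 0]]]'; python3 slot.py 90 55 10
```

```text
time_s: 27.5
ee_pos: [653.6, 159.5, 98.6]
ee_rot: [-179.9, 28.2, 175.9]
force: [-0.1, -1.0, -0.4]
gripper_width: 51.3
gripper_force: 35.0
t 27.5 at [653.6 159.5  98.6] [-179.9   28.2  175.9] q [ 18.  22. 109. -25.  25. -47.]
in present axes [-2.2 -5.4 22.3] rot [-0.1  0.2  0.1] in final axes [-2.3 -5.4 22.3]
```

Scaled: -5 mm is -0.1, 8 mm is 0.16.

```bash
python3 drive.py '[[[-0.02, -0.1, 0.16], [0, 0, 0]], [[-0.02, 0, 0.16], [0, 0, 0]], [[0, 0, 0], [0, 0, 0]], [[0, 0, 0], [0, 0, 0]]]'; python3 drive.py '[[[0, 0, 0.04], [0, 0, 0]], [[0, 0, 0], [0, 0, 0]], [[0, 0, 0.04], [0, 0, 0]], [[0, 0, 0], [0, 0, 0]]]'; python3 slot.py 90 55 10
```

```text
time_s: 27.9
ee_pos: [662.9, 153.3, 85.6]
ee_rot: [-179.9, 28.2, 175.9]
force: [0.6, -0.3, -0.4]
gripper_width: 51.5
gripper_force: 35.0
time_s: 28.3
ee_pos: [664.8, 153.2, 82.0]
ee_rot: [-179.9, 28.2, 175.9]
force: [0.5, 0.4, -0.9]
gripper_width: 51.7
gripper_force: 35.0
t 28.3 at [664.8 153.2  82. ] [-179.9   28.2  175.9] q [ 17.  24. 108. -26.  23. -47.]
in present axes [ 0.2 -0.   2.2] rot [-0.1  0.2  0.1] in final axes [ 0.2 -0.   2.2]
```

Scaled: 2 mm is 0.04.

```bash
python3 drive.py '[[[0, 0, 0.04], [0, 0, 0]], [[0, 0, 0], [0, 0, 0]]]'; python3 drive.py '[[[0, 0, 0.04], [0, 0, 0]], [[0, 0, 0], [0, 0, 0]]]'
```

```text
time_s: 28.5
ee_pos: [665.6, 153.2, 81.2]
ee_rot: [-179.9, 28.3, 175.9]
force: [-4.0, 0.5, 4.5]
gripper_width: 51.7
gripper_force: 35.0
time_s: 28.7
ee_pos: [665.8, 153.2, 81.0]
ee_rot: [-179.9, 28.3, 175.9]
force: [-14.4, 1.6, 16.5]
gripper_width: 51.4
gripper_force: 35.0
```

Scaled: -2 mm is -0.04.

```bash
python3 drive.py '[[[0, 0, -0.04], [0, 0, 0]], [[0, 0, 0], [0, 0, 0]], [[0, 0, 0], [0, 0, 0]], [[0, 0, 0], [0, 0, 0]]]' 66; python3 drive.py '[[[0, 0, -0.4], [0, 0, 0]], [[0, 0, -0.8], [0, 0, 0]], [[0, 0, -0.8], [0, 0, 0]], [[0, 0, -0.6], [0, 0, 0]], [[0, 0, 0], [0, 1.75, 0]], [[0, 0, 0], [0, 1.75, 0]], [[0, 0, 0], [0, 1.75, 0]], [[0, 0, 0], [0, 1.75, 0]]]';  python3 go.py 452.3 -212.9 110 161.9
```

```text
time_s: 29.1
ee_pos: [665.9, 153.1, 80.1]
ee_rot: [-179.9, 28.2, 175.9]
force: [-0.5, -0.8, -0.5]
gripper_width: 66.2
gripper_force: 0.0
time_s: 29.9
ee_pos: [604.8, 157.9, 195.8]
ee_rot: [-179.9, 0.1, 175.9]
force: [0.5, 0.3, -0.2]
gripper_width: 65.6
gripper_force: 0.0
t 29.9 at [604.8 157.9 195.8] [-1.799e+02  1.000e-01  1.759e+02] q [ 14.  23.  84.  -0.  72. -72.]
in present axes [ 125.4 -380.8   86.1] rot [-0.1  0.1 14. ] in final axes [  29.7 -399.9   85.8]
```

```bash
python3 drive.py '[[[0.5, -0.76, 0], [0, 0, 0]], [[0.5, -0.76, 0], [0, 0, 0]], [[0.5, -0.76, 0], [0, 0, 0]], [[0.5, -0.76, 0], [0, 0, 0]], [[0.5, -0.76, 0], [0, 0, 0]], [[0, -0.76, 0], [0, 0, 0]], [[0, -0.76, 0], [0, 0, 0]], [[0, -0.76, 0], [0, 0, 0]]]'; python3 drive.py '[[[0, -0.76, 0], [0, 0, 0]], [[0, -0.76, 0], [0, 0, 1.75]], [[0, 0, 0.8], [0, 0, 1.75]], [[0, 0, 0.8], [0, 1.5, 0]], [[0, 0, 0], [0, 1.5, 0]], [[0, 0, 0], [0, 0, 0]]]'; python3 -c "
from h import *
t=env.grab_frame('top');s=env.grab_frame('side');cv2.imwrite('pics/s5.png',s);print(boards(t))
a=cv2.resize(t[140:210,215:345],None,fx=5,fy=5,interpolation=2)[:300];b=cv2.resize(s[140:230,260:380],None,fx=5,fy=5,interpolation=2)[:300]
cv2.imwrite('pics/z5.png',np.vstack([a[:,:600],b]))"; python3 go.py 452.3 -212.9 22 161.9
```

```text
time_s: 30.7
ee_pos: [457.4, -137.9, 195.1]
ee_rot: [-179.9, 0.3, 175.8]
force: [0.8, 0.2, -0.4]
gripper_width: 65.8
gripper_force: 0.0
time_s: 31.3
ee_pos: [454.2, -213.2, 112.9]
ee_rot: [-180.0, -11.9, 161.8]
force: [-0.3, -0.0, -0.7]
gripper_width: 66.4
gripper_force: 0.0
[]
t 31.4 at [ 453.  -212.5  114.8] [-179.9  -11.7  161.8] q [-25.  23.  99.  -2.  69. -97.]
in present axes [-18.3  -0.5  91. ] rot [ -0.  -11.7  -0.1] in final axes [ 0.5 -0.6 92.8]
```

View pics/z5.png

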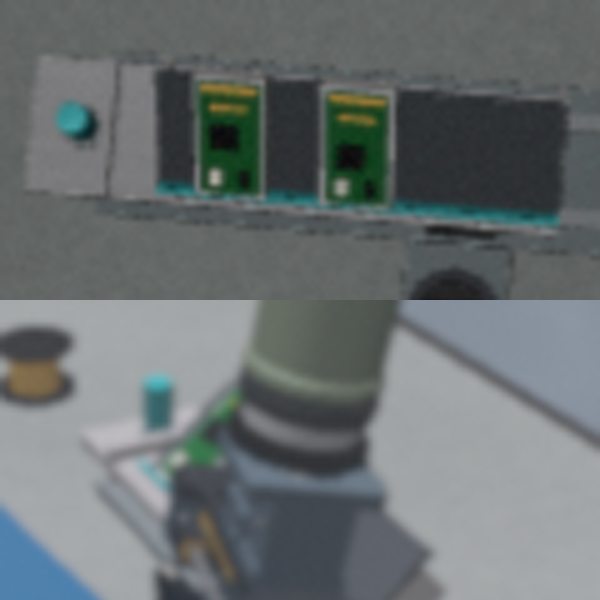

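Both boards are seated flat on the slope. The third is hidden from the top camera, so I'll check it in the side picture.

```bash
python3 -c "
from h import *
for f in ('side0','s4','s5'):
  s=cv2.imread(f'pics/{f}.png'); print(f,[b for b in blobs(s,(45,90,40),(78,255,255),12,(270,225,390,300))[0]])
s=cv2.imread('pics/s5.png')
print(proj('side',(452,-213,14)))"; 
```

```text
side0 [(array([302.4, 255.8]), array([292, 251,  23,  10, 115], dtype=int32))]
s4 [(array([302.3, 255.9]), array([292, 251,  23,  10, 112], dtype=int32))]
s5 [(array([302.4, 255.8]), array([292, 251,  23,  10, 113], dtype=int32))]
[304.80494544 254.91313934]
```

Unmoved. Pick it.

```bash
python3 drive.py '[[[-0.2, 0, 0.4], [0, 0, 0]], [[-0.17, -0.01, 0.6], [0, 0, 0]], [[0, 0, 0.5], [0, 0, 0]], [[0, 0, 0.3], [0, 0, 0]], [[0, 0, 0], [0, 0, 0]], [[0, 0, 0], [0, 0, 0]]]';python3 go.py 452.3 -212.9 8 161.9
```

```text
time_s: 32.0
ee_pos: [452.4, -212.9, 24.7]
ee_rot: [-179.9, -11.6, 161.8]
force: [0.2, 0.9, 0.0]
gripper_width: 65.9
gripper_force: 0.0
t 32.0 at [ 452.4 -212.9   24.7] [-179.9  -11.6  161.8] q [-25.  29. 105.  -2.  58. -96.]
in present axes [-3.2 -0.  16.3] rot [ -0.1 -11.6  -0.1] in final axes [ 0.1 -0.  16.7]
```

Scaled: 11 mm is 0.22, 5 mm is 0.1.

```bash
python3 drive.py '[[[-0.06, 0, 0.22], [0, 0, 0]], [[0, 0, 0.1], [0, 0, 0]], [[0, 0, 0], [0, 0, 0]]]'; python3 drive.py '[[[0, 0, 0], [0, 0, 0]], [[0, 0, 0], [0, 0, 0]], [[0, 0, 0], [0, 0, 0]], [[0, 0, 0], [0, 0, 0]], [[0, 0, 0], [0, 0, 0]]]' 30 35; python3 drive.py '[[[0, 0, -0.9], [0, 0, 0]], [[0, 0, -0.9], [0, 0, 0]], [[0, 0, -0.9], [0, -1.25, 0]], [[0, 0, 0], [0, -1.75, 0]], [[0, 0, 0], [0, -1.75, 0]], [[0, 0, 0], [0, -1.75, -0.75]], [[0, 0, 0], [0, -1.75, -0.75]], [[0, 0, 0], [0, -1.75, -0.75]]]'; python3 slot.py -90 55 60
```

```text
time_s: 32.3
ee_pos: [451.4, -212.5, 6.6]
ee_rot: [-180.0, -11.8, 161.8]
force: [-0.6, -0.0, -0.8]
gripper_width: 66.1
gripper_force: 0.0
time_s: 32.8
ee_pos: [452.1, -212.8, 7.2]
ee_rot: [-179.9, -11.7, 161.8]
force: [0.4, -0.4, 0.6]
gripper_width: 51.7
gripper_force: 35.0
time_s: 33.6
ee_pos: [477.3, -219.3, 139.0]
ee_rot: [-177.2, 27.2, 171.5]
force: [0.9, 1.2, -2.0]
gripper_width: 51.7
gripper_force: 35.0
t 33.6 at [ 477.3 -219.3  139. ] [-177.2   27.2  171.5] q [ -31.    7.  123.   18.   24. -126.]
in present axes [-90.8 217.4  59.6] rot [-4.7 -0.9 -3.8] in final axes [-103.7  205.2   78.5]
```

```bash
python3 drive.py '[[[-0.4, 0.7, 0], [0, 0, 0]], [[-0.42, 0.7, 0.2], [0, 0, 0]], [[-0.42, 0.7, 0.3], [0, 0, 0]], [[-0.42, 0.7, 0.3], [0, 0, 0]], [[-0.4, 0.7, 0.3], [0, 0, 0]], [[0, 0.6, 0.2], [0, 0, 0]], [[0, 0, 0], [-0.575, -0.1, -0.475]], [[0, 0, 0], [-0.6, -0.1, -0.475]]]'; python3 drive.py '[[[0, 0, 0], [0, 0, 0]]]'; python3 slot.py -90 55 30
```

```text
time_s: 34.4
ee_pos: [632.6, -37.3, 118.1]
ee_rot: [179.9, 27.6, 175.9]
force: [-0.2, 0.2, -1.0]
gripper_width: 51.6
gripper_force: 35.0
time_s: 34.5
ee_pos: [632.2, -39.8, 118.5]
ee_rot: [179.9, 27.6, 175.5]
force: [-0.7, -0.6, -1.7]
gripper_width: 51.5
gripper_force: 35.0
t 34.5 at [632.2 -39.8 118.5] [179.9  27.6 175.5] q [ -5.  17. 113.   1.  22. -91.]
in present axes [ 5.1 14.8 23.5] rot [-0.  -0.4 -0.2] in final axes [ 5.2 14.9 23.5]
```

Scaled: 12 mm is 0.24, 7.5 mm is 0.15, -0.4 degrees is -0.1.

```bash
python3 drive.py '[[[0.08, 0.14, 0], [0, -0.1, 0]], [[0, 0.15, 0.24], [0, 0, 0]], [[0, 0, 0.24], [0, 0, 0]], [[0, 0, 0], [0, 0, 0]], [[0, 0, 0], [0, 0, 0]]]'; python3 slot.py -90 55 9
```

```text
time_s: 35.0
ee_pos: [642.0, -25.9, 96.1]
ee_rot: [179.9, 28.1, 175.6]
force: [-0.4, -0.6, -0.4]
gripper_width: 51.7
gripper_force: 35.0
t 35.0 at [642.  -25.9  96.1] [179.9  28.1 175.6] q [ -3.  20. 114.  -2.  18. -87.]
in present axes [-1.9  0.3 20.2] rot [-0.   0.1 -0.2] in final axes [-2.   0.3 20.2]
```

Scaled: 8 mm is 0.16, 6 mm is 0.12.

```bash
python3 drive.py '[[[-0.04, 0, 0.16], [0, 0, 0]], [[0, 0, 0.12], [0, 0, 0]], [[0, 0, 0], [0, 0, 0]], [[0, 0, 0], [0, 0, 0]]]'; python3 drive.py '[[[0, 0, 0.04], [0, 0, 0]], [[0, 0, 0], [0, 0, 0]], [[0, 0, 0.04], [0, 0, 0]], [[0, 0, 0], [0, 0, 0]]]'; python3 slot.py -90 55 9
```

```text
time_s: 35.4
ee_pos: [650.4, -26.3, 84.9]
ee_rot: [179.9, 28.2, 175.6]
force: [-0.1, -0.1, -0.7]
gripper_width: 51.6
gripper_force: 35.0
time_s: 35.8
ee_pos: [652.4, -26.4, 81.6]
ee_rot: [179.9, 28.2, 175.6]
force: [-0.2, -0.1, -2.0]
gripper_width: 51.6
gripper_force: 35.0
t 35.8 at [652.4 -26.4  81.6] [179.9  28.2 175.6] q [ -3.  22. 113.  -2.  17. -87.]
in present axes [0.4 0.  2.4] rot [-0.   0.2 -0.2] in final axes [0.4 0.  2.4]
```

Scaled: 2 mm is 0.04.

```bash
python3 drive.py '[[[0, 0, 0.04], [0, 0, 0]], [[0, 0, 0], [0, 0, 0]]]'; python3 drive.py '[[[0, 0, 0.03], [0, 0, 0]], [[0, 0, 0], [0, 0, 0]]]'
```

```text
time_s: 36.0
ee_pos: [653.0, -26.4, 80.9]
ee_rot: [179.9, 28.2, 175.6]
force: [-6.2, 0.1, 7.5]
gripper_width: 51.2
gripper_force: 35.0
time_s: 36.2
ee_pos: [653.0, -26.4, 80.8]
ee_rot: [179.9, 28.2, 175.6]
force: [-14.4, 1.4, 16.4]
gripper_width: 51.6
gripper_force: 35.0
```

```bash
python3 drive.py '[[[0, 0, -0.04], [0, 0, 0]], [[0, 0, 0], [0, 0, 0]], [[0, 0, 0], [0, 0, 0]], [[0, 0, 0], [0, 0, 0]]]' 66; python3 drive.py '[[[0, 0, -0.4], [0, 0, 0]], [[0, 0, -0.8], [0, 0, 0]], [[0, 0, -0.8], [0, 0, 0]], [[0, 0, -0.6], [0, 0, 0]], [[0, 0, 0], [0, 1.75, 0]], [[0, 0, 0], [0, 1.75, 0]], [[0, 0, 0], [0, 1.75, 0]], [[0, 0, 0], [0, 1.75, 0]]]'; python3 drive.py '[[[0, 0.8, 0], [0, 0, 2.05]], [[0, 0.8, 0], [0, 0, 2.05]], [[0, 0.8, 0], [0, 0, 2.05]], [[0, 0.8, 0], [0, 0, 2.05]], [[0, 0.6, 0], [0, 0, 2.05]], [[0, 0, 0], [0, 0, 2.05]], [[0, 0, 0], [0, 0, 2.05]], [[0, 0, 0], [0, 0, 2.05]]]'; python3 drive.py '[[[0, 0, 0], [0, 0, 2.05]], [[0, 0, 0], [0, 0, 2.05]], [[0, 0, 0], [0, 0, 2]], [[0, 0, 0], [0, 0, 0]]]' 50; python3 go.py 675 268.5 150 85.8
```

```text
time_s: 36.6
ee_pos: [653.3, -26.5, 80.2]
ee_rot: [179.9, 28.2, 175.6]
force: [-0.1, -0.2, -0.5]
gripper_width: 65.9
gripper_force: 0.0
time_s: 37.4
ee_pos: [592.3, -21.9, 195.9]
ee_rot: [179.9, 0.0, 175.7]
force: [0.4, 0.2, -0.1]
gripper_width: 66.2
gripper_force: 0.0
time_s: 38.2
ee_pos: [655.5, 153.8, 194.4]
ee_rot: [179.9, 0.0, 109.8]
force: [-0.2, -0.1, -0.3]
gripper_width: 65.7
gripper_force: 0.0
time_s: 38.6
ee_pos: [655.4, 153.4, 194.7]
ee_rot: [179.8, -0.1, 85.7]
force: [-0.6, -0.2, -0.4]
gripper_width: 49.9
gripper_force: 0.0
t 38.6 at [655.4 153.4 194.7] [ 1.798e+02 -1.000e-01  8.570e+01] q [12. 28. 77.  0. 75. 17.]
in present axes [116.2  10.8  44.9] rot [ 0.2 -0.1 -0.1] in final axes [116.3  11.2  44.7]
```

Scaled: 15 mm is 0.3, 40 mm is 0.8.

```bash
python3 drive.py '[[[0.78, 0.08, 0], [0, 0, 0]], [[0.78, 0.08, 0], [0, 0, 0]], [[0.76, 0.06, 0.3], [0, 0, 0]], [[0, 0, 0.8], [0, 0, 0]], [[0, 0, 0.8], [0, 0, 0]], [[0, 0, 0.6], [0, 0, 0]], [[0, 0, 0.42], [0, 0, 0]], [[0, 0, 0], [0, 0, 0]]]'; python3 drive.py '[[[0, 0, 0], [0, 0, 0]]]'; python3 go.py 675 268.5 46 85.8; python3 -c "
from h import *
t=env.grab_frame('top');s=env.grab_frame('side')
a=cv2.resize(t[140:210,215:345],None,fx=5,fy=5,interpolation=2)[:300];b=cv2.resize(s[140:230,260:380],None,fx=5,fy=5,interpolation=2)[:300]
cv2.imwrite('pics/z6.png',np.vstack([a[:,:600],b]))"
```

```text
time_s: 39.4
ee_pos: [673.0, 267.4, 45.0]
ee_rot: [-179.8, 0.1, 85.8]
force: [-0.5, 0.6, -0.9]
gripper_width: 50.1
gripper_force: 0.0
time_s: 39.5
ee_pos: [675.8, 268.4, 49.6]
ee_rot: [179.8, -0.1, 85.8]
force: [0.1, -0.2, -0.0]
gripper_width: 49.6
gripper_force: 0.0
t 39.5 at [675.8 268.4  49.6] [ 1.798e+02 -1.000e-01  8.580e+01] q [21. 39. 79. -0. 62. 25.]
in present axes [-0.  -0.8  3.6] rot [ 0.2 -0.1 -0. ] in final axes [-0.  -0.8  3.6]
```

View pics/z6.png

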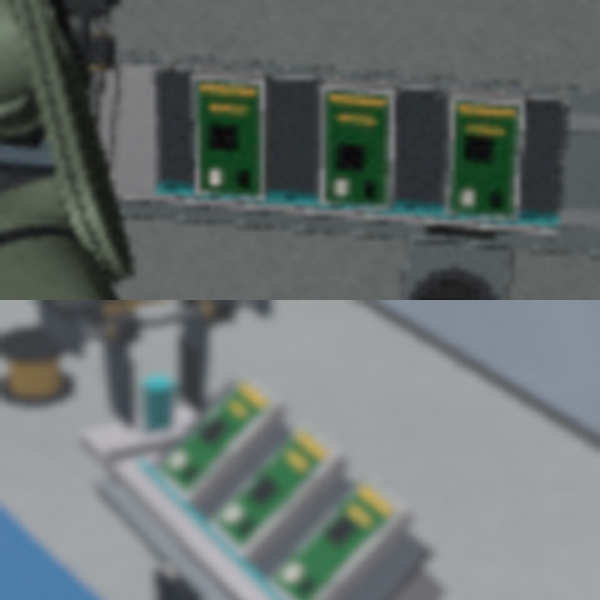

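All three boards are leaned side by side and flat on the slope, and the fingers are around the handle. I'll grip it and slide.

Scaled: -6 mm is -0.12, -5 mm is -0.1.

```bash
python3 drive.py '[[[0, 0, 0], [0, 0, 0]], [[0, 0, 0], [0, 0, 0]], [[0, 0, 0], [0, 0, 0]], [[0, 0, 0], [0, 0, 0]], [[0, 0, 0], [0, 0, 0]], [[0, 0, 0], [0, 0, 0]]]' 0 50; python3 drive.py '[[[-0.04, 0, 0], [0, 0, 0]], [[-0.08, 0, 0], [0, 0, 0]], [[-0.1, 0, 0], [0, 0, 0]], [[-0.12, 0, 0], [0, 0, 0]], [[-0.12, 0, 0], [0, 0, 0]], [[-0.12, 0, 0], [0, 0, 0]], [[-0.12, 0, 0], [0, 0, 0]], [[-0.12, 0, 0], [0, 0, 0]]]'
```

```text
time_s: 40.2
ee_pos: [676.5, 268.3, 50.2]
ee_rot: [179.7, -0.1, 85.7]
force: [3.7, -0.1, 2.0]
gripper_width: 23.1
gripper_force: 50.0
time_s: 41.0
ee_pos: [673.6, 230.6, 50.2]
ee_rot: [179.6, -0.4, 85.6]
force: [3.7, 7.8, -0.0]
gripper_width: 22.7
gripper_force: 50.0
```

Scaled: -6 mm is -0.12.

```bash
python3 drive.py '[[[-0.12, 0, 0], [0, 0, 0]], [[-0.12, 0, 0], [0, 0, 0]], [[-0.12, 0, 0], [0, 0, 0]], [[-0.12, 0, 0], [0, 0, 0]], [[-0.12, 0, 0], [0, 0, 0]], [[-0.12, 0, 0], [0, 0, 0]], [[-0.12, 0, 0], [0, 0, 0]], [[-0.12, 0, 0], [0, 0, 0]]]'; python3 drive.py '[[[-0.12, 0, 0], [0, 0, 0]], [[-0.12, 0, 0], [0, 0, 0]], [[-0.12, 0, 0], [0, 0, 0]], [[-0.12, 0, 0], [0, 0, 0]], [[-0.12, 0, 0], [0, 0, 0]], [[-0.08, 0, 0], [0, 0, 0]], [[-0.06, 0, 0], [0, 0, 0]], [[0, 0, 0], [0, 0, 0]]]'
```

```text
time_s: 41.8
ee_pos: [669.9, 183.1, 50.2]
ee_rot: [179.6, -0.4, 85.6]
force: [3.8, 9.0, 0.3]
gripper_width: 23.3
gripper_force: 50.0
time_s: 42.6
ee_pos: [667.0, 145.3, 50.2]
ee_rot: [179.7, -0.3, 85.6]
force: [3.8, 6.6, 1.2]
gripper_width: 22.9
gripper_force: 50.0
```

```bash
python3 drive.py '[[[-0.08, 0, 0], [0, 0, 0]], [[-0.1, 0, 0], [0, 0, 0]], [[-0.1, 0, 0], [0, 0, 0]], [[-0.08, 0, 0], [0, 0, 0]], [[-0.06, 0, 0], [0, 0, 0]], [[-0.04, 0, 0], [0, 0, 0]], [[0, 0, 0], [0, 0, 0]]]'; python3 drive.py '[[[-0.04, 0, 0], [0, 0, 0]], [[-0.04, 0, 0], [0, 0, 0]], [[-0.04, 0, 0], [0, 0, 0]], [[0, 0, 0], [0, 0, 0]]]'
```

```text
time_s: 43.3
ee_pos: [665.3, 122.4, 50.2]
ee_rot: [179.7, -0.3, 85.6]
force: [3.3, 6.4, 1.2]
gripper_width: 23.3
gripper_force: 50.0
time_s: 43.7
ee_pos: [665.0, 118.8, 50.2]
ee_rot: [179.6, -0.6, 85.6]
force: [3.5, 12.3, 1.8]
gripper_width: 23.2
gripper_force: 50.0
```

Scaled: -2 mm is -0.04.

```bash
python3 drive.py '[[[-0.04, 0, 0], [0, 0, 0]], [[0, 0, 0], [0, 0, 0]]]'; python3 drive.py '[[[-0.02, 0, 0], [0, 0, 0]], [[0, 0, 0], [0, 0, 0]], [[0, 0, 0], [0, 0, 0]]]'
```

```text
time_s: 43.9
ee_pos: [665.0, 118.8, 50.2]
ee_rot: [179.6, -0.8, 85.5]
force: [3.9, 18.6, 0.4]
gripper_width: 22.8
gripper_force: 50.0
time_s: 44.2
ee_pos: [665.0, 118.8, 50.2]
ee_rot: [179.6, -0.8, 85.5]
force: [4.4, 20.7, -0.0]
gripper_width: 23.1
gripper_force: 50.0
```

Scaled: -45 mm is -0.9, -40 mm is -0.8.

```bash
python3 drive.py '[[[0.04, 0, 0], [0, 0, 0]], [[0, 0, 0], [0, 0, 0]], [[0, 0, 0], [0, 0, 0]], [[0, 0, 0], [0, 0, 0]], [[0, 0, -0.8], [0, 0, 0]], [[0, 0, -0.9], [0, 0, 0]], [[0, 0, -0.8], [0, 0, 0]], [[0, 0, 0], [0, 0, 0]]]' 50; python3 drive.py '[[[0, -0.8, 0], [0, 0, 0]], [[0, -0.9, 0], [0, 0, 0]], [[0, -0.9, 0], [0, 0, 0]], [[0, -0.9, 0], [0, 0, 0]], [[0, -0.9, 0], [0, 0, 0]], [[0, 0, 0], [0, 0, 0]]]'; python3 - <<'E'
from h import *
np.set_printoptions(precision=1,suppress=True)
t=env.grab_frame("top");s=env.grab_frame("side");cv2.imwrite("pics/t7.png",t);cv2.imwrite("pics/s7.png",s)
g=t[190:216,290:322];h=cv2.cvtColor(g,cv2.COLOR_BGR2GRAY)
d=cv2.connectedComponentsWithStats((h<62).astype(np.uint8));i=1+np.argmax(d[2][1:,4]);c=d[3][i]+[290,190];print(d[2][i],c,plane("top",c,50),plane("top",c,80))
w=(h>120).astype(np.uint8); d=cv2.connectedComponentsWithStats(w);print(d[2][1:],d[3][1:]+[290,190])
a=cv2.resize(t[140:230,215:375],None,fx=3.75,fy=3.75,interpolation=2)[:300];b=cv2.resize(s[150:240,280:400],None,fx=5,fy=5,interpolation=2)[:300]
cv2.imwrite('pics/z7.png',np.vstack([a,b]))
E
python3 go.py 538 -3 150 90
```

```text
time_s: 45.0
ee_pos: [666.6, 112.5, 181.5]
ee_rot: [179.1, -0.2, 85.6]
force: [0.6, 0.6, 0.3]
gripper_width: 49.9
gripper_force: 0.0
time_s: 45.6
ee_pos: [437.0, 128.3, 172.5]
ee_rot: [-179.8, 0.0, 85.7]
force: [0.2, 0.5, 0.2]
gripper_width: 50.0
gripper_force: 0.0
[  6   4  19  19 256] [305.3 202.6] [536.9  -3.4  50. ] [535.2  -4.7  80. ]
[[10 12  3  1  3]] [[301. 202.]]
t 45.7 at [443.4 129.  173.7] [ 1.798e+02 -1.000e-01  8.570e+01] q [ 15.  10. 107.  -0.  62.  19.]
in present axes [-124.5  104.2   24. ] rot [ 0.2 -0.1 -4.3] in final axes [-132.    94.6   23.7]
```

View pics/z7.png

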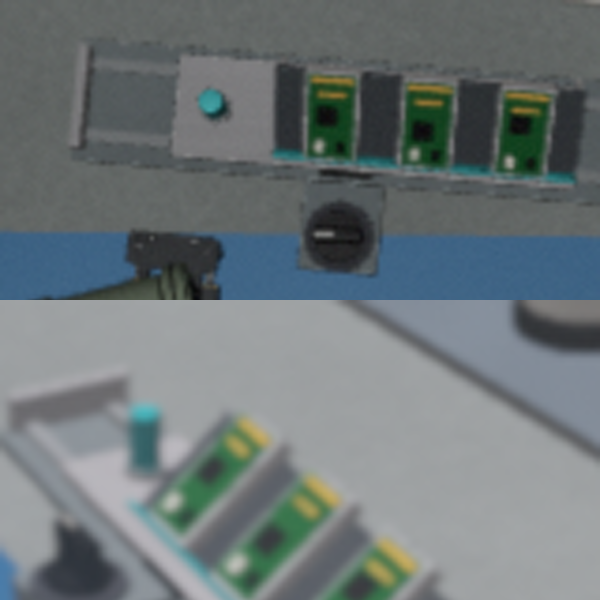

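The carriage is at the microscope end with all three boards still seated. The knob bar lies along the image columns, mark towards +y. Now the clamp.

```bash
python3 drive.py '[[[-0.66, 0.48, 0], [0, 0, -1.075]], [[-0.66, 0.48, 0], [0, 0, 0]], [[-0.66, 0.48, 0], [0, 0, 0]], [[-0.66, 0.44, 0], [0, 0, 0]], [[0, 0, 0.48], [0, 0, 0]], [[0, 0, 0.8], [0, 0, 0]], [[0, 0, 0], [0, 0, 0]], [[0, 0, 0], [0, 0, 0]]]'; python3 go.py 537 -3.5 57 90
```

```text
time_s: 46.5
ee_pos: [536.3, -4.9, 109.5]
ee_rot: [179.9, -0.0, 89.9]
force: [0.4, -0.5, 0.0]
gripper_width: 50.4
gripper_force: 0.0
t 46.5 at [536.3  -4.9 109.5] [179.9  -0.   89.9] q [ -2.  20. 104.   0.  56.  -2.]
in present axes [ 1.3  0.6 52.5] rot [ 0.1 -0.  -0.1] in final axes [ 1.4  0.7 52.5]
```

Scaled: 20 mm is 0.4, 12 mm is 0.24.

```bash
python3 drive.py '[[[0.026, 0.012, 0.4], [0, 0, 0]], [[0, 0, 0.4], [0, 0, 0]], [[0, 0, 0.24], [0, 0, 0]], [[0, 0, 0], [0, 0, 0]], [[0, 0, 0], [0, 0, 0]]]'; python3 drive.py '[[[0, 0, 0], [0, 0, 0]], [[0, 0, 0], [0, 0, 0]], [[0, 0, 0], [0, 0, 0]], [[0, 0, 0], [0, 0, 0]], [[0, 0, 0], [0, 0, 0]], [[0, 0, 0], [0, 0, 0]], [[0, 0, 0], [0, 0, 0]]]' 0 50
```

```text
time_s: 47.0
ee_pos: [537.3, -3.0, 59.0]
ee_rot: [179.7, -0.0, 90.0]
force: [-0.6, -0.6, 0.5]
gripper_width: 50.2
gripper_force: 0.0
time_s: 47.7
ee_pos: [540.0, -3.1, 58.4]
ee_rot: [179.3, -0.0, 90.0]
force: [8.1, -0.2, -4.2]
gripper_width: 13.6
gripper_force: 50.0
```

Scaled: 3 mm is 0.06, 7 degrees is 1.75.

```bash
python3 drive.py '[[[0, 0.06, 0], [0, 0, 0]], [[0, 0, 0], [0, 0, 1.75]], [[0, 0, 0], [0, 0, 1.75]], [[0, 0, 0], [0, 0, 1.75]], [[0, 0, 0], [0, 0, 1.75]], [[0, 0, 0], [0, 0, 0]]]'; python3 -c "
from workcell import env
s=env.state();print(s['torque'],s['qpos'].round(1))"; python3 drive.py '[[[0, 0, 0], [0, 0, 1.5]], [[0, 0, 0], [0, 0, 1.5]], [[0, 0, 0], [0, 0, 1.5]], [[0, 0, 0], [0, 0, 1.5]], [[0, 0, 0], [0, 0, 0]], [[0, 0, 0], [0, 0, 0]]]'; python3 -c "
from workcell import env
s=env.state();print(s['torque'],s['qpos'].round(1))"
```

```text
time_s: 48.3
ee_pos: [539.9, -3.0, 58.4]
ee_rot: [179.8, -0.2, 61.9]
force: [1.1, 0.1, 3.5]
gripper_width: 13.7
gripper_force: 49.9
[-0.15592544 -0.09972143 -0.07181375] [-1.600e+00  2.350e+01  1.067e+02  1.000e-01  4.940e+01  2.640e+01]
time_s: 48.9
ee_pos: [539.8, -2.9, 58.3]
ee_rot: [179.9, -0.3, 38.1]
force: [0.4, 0.0, 6.1]
gripper_width: 13.9
gripper_force: 49.9
[ 0.10027349 -0.0036624  -0.07103465] [-1.600e+00  2.350e+01  1.068e+02  1.000e-01  4.940e+01  5.020e+01]
```

```bash
for i in 1; do python3 drive.py '[[[0, 0, 0], [0, 0, 1]], [[0, 0, 0], [0, 0, 0]], [[0, 0, 0], [0, 0, 0]]]'; done; python3 -c "
from workcell import env
s=env.state();print(s['torque'])";python3 drive.py '[[[0, 0, 0], [0, 0, 1]], [[0, 0, 0], [0, 0, 0]], [[0, 0, 0], [0, 0, 0]]]';python3 -c "
from workcell import env
s=env.state();print(s['torque'])"; python3 drive.py '[[[0, 0, 0], [0, 0, 1]], [[0, 0, 0], [0, 0, 0]], [[0, 0, 0], [0, 0, 0]]]';python3 -c "
from workcell import env
s=env.state();print(s['torque'])"
```

```text
time_s: 49.2
ee_pos: [539.8, -2.9, 58.4]
ee_rot: [179.9, -0.3, 34.1]
force: [1.3, 1.8, 5.9]
gripper_width: 13.8
gripper_force: 49.9
[ 0.09888458 -0.00452036 -0.09281697]
time_s: 49.5
ee_pos: [539.7, -3.0, 58.3]
ee_rot: [179.8, -0.2, 30.5]
force: [1.0, 2.4, 4.7]
gripper_width: 13.7
gripper_force: 50.8
[0.37608269 0.00277234 1.57928975]
time_s: 49.8
ee_pos: [539.3, -3.3, 58.3]
ee_rot: [179.9, -0.2, 26.5]
force: [0.9, 1.1, 7.3]
gripper_width: 15.8
gripper_force: 52.0
[0.20539577 0.10375773 1.80827992]
```

```bash
python3 drive.py '[[[0, 0, 0], [0, 0, -0.75]], [[0, 0, 0], [0, 0, 0]], [[0, 0, 0], [0, 0, 0]]]'; python3 drive.py '[[[0, 0, 0], [0, 0, 0]], [[0, 0, 0], [0, 0, 0]], [[0, 0, 0], [0, 0, 0]], [[0, 0, -0.8], [0, 0, 0]], [[0, 0, -0.8], [0, 0, 0]], [[0, 0, -0.8], [0, 0, 0]], [[0, 0, 0], [0, 0, 0]]]' 50; python3 drive.py '[[[0, -0.9, 0], [0, 0, 0]], [[0, -0.9, 0], [0, 0, 0]], [[0, -0.9, 0], [0, 0, 0]], [[0, 0, 0], [0, 0, 0]], [[0, 0, 0], [0, 0, 0]]]'; python3 - <<'E'
from h import *
t=env.grab_frame("top");s=env.grab_frame("side");cv2.imwrite("pics/t8.png",t);cv2.imwrite("pics/s8.png",s)
a=cv2.resize(t[140:230,215:375],None,fx=3.75,fy=3.75,interpolation=2)[:300];b=cv2.resize(s[150:240,280:400],None,fx=5,fy=5,interpolation=2)[:300]
k=cv2.resize(t[188:218,285:325],None,fx=5,fy=5,interpolation=2); a[:150,400:]=k
cv2.imwrite('pics/z8.png',np.vstack([a,b])); print(env.state()["force"],env.state()["ee_pos"])
E
```

```text
time_s: 50.1
ee_pos: [539.3, -3.2, 58.3]
ee_rot: [179.9, -0.2, 29.4]
force: [-0.2, 0.3, 5.2]
gripper_width: 14.7
gripper_force: 49.3
time_s: 50.8
ee_pos: [542.0, -3.3, 183.2]
ee_rot: [179.6, -0.7, 29.0]
force: [0.6, 0.4, -0.5]
gripper_width: 49.9
gripper_force: 0.0
time_s: 51.3
ee_pos: [472.7, 115.2, 177.0]
ee_rot: [179.9, -0.1, 29.1]
force: [0.1, -0.5, -0.1]
gripper_width: 50.1
gripper_force: 0.0
[ 0.1389773  -0.34711095  0.24476413] [473.73233403 114.18790022 177.19988731]
```

View pics/z8.png

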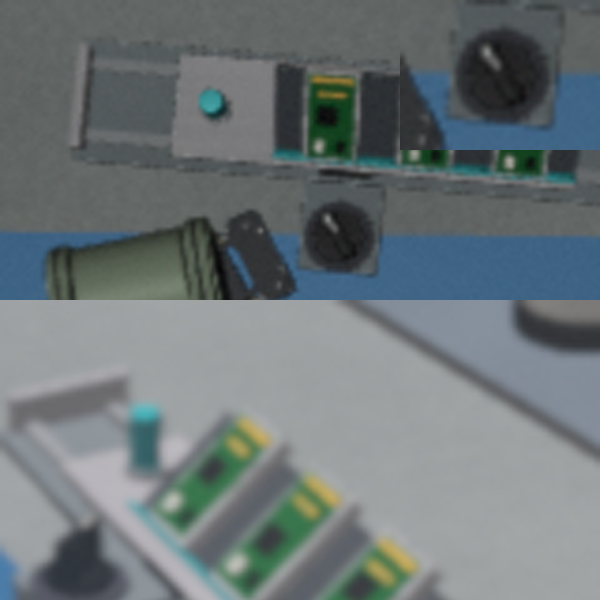

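The knob is at its stop: the mark has turned about 57° clockwise, to the upper left. The carriage and boards have not moved, and the robot is clear of everything.

```bash
python3 -c "
from workcell import env
print(env.job_done())"
```

```text
the job is handed in; nothing more can be done
None
```

Job handed in: the carriage slid freely, so I left the clamp knob alone until the end; all three boards lean flat side by side on the rest, the carriage is at the microscope end, and the clamp is turned clockwise to its stop.

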